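Lift a cactus seedling out of the mini greenhouse with tongs

ROBOT

A 7-joint arm with a two-finger parallel gripper is mounted at the origin on the work surface. World frame = base frame: x ahead of the robot, y to its left, z up, the work surface at z = 0. Lengths are in m, angles in rad, forces in N, time in s.
With the tool pointing down it reaches from about 0.4 to 0.85 m from the base axis. Payload 4.5 kg.
Tool frame: the origin (TCP) lies on the mounting face of the last link; the fingertips stand 166 mm ahead of it and the grasp point (between the pads) lies 147 mm ahead of it; y points along the fingers, x is the direction in which the jaws open and shut, and the axes are right-handed (so a half turn about y gives the same grasp; the last joint's range is limited). The gripper opens to 88 mm and grips with 3 to 60 N. Pads are 18 mm wide; open, the fingers measure 123 mm over their backs; the gripper's body (75 mm by 187 mm) begins 45 mm behind the grasp point.
Start: joints at [-1.124, 0.689, -0.195, 1.565, 0.157, 0.902, -0.215], TCP at [0.251, 0.573, 0.405] pointing down, gripper open.
Joint ranges: [-3.01, 3.01], [-0.46, 2.08], [-1.47, 1.51], [0.13, 2.56], [-1, 4.14], [0.04, 2.09], [-2.66, 2.66]. Speed limits (rad/s): [2.57, 2.57, 3.14, 3.14, 3.14, 3.14, 3.14].

INTERFACE

Orientations are given as a unit quaternion [w, x, y, z].
In Python, from station import robot gives the robot as it stands.
- The arm moves only by the tool jog_arm, never from a script. Its argument "deltas" is one flat list of numbers, 7 for each row, row after row: the turn, a rotation vector about the tool's x, y, z as a fraction of full scale, then the shift along the tool's x, y, z as a fraction of full scale, then the opening, from 0 (shut) to 1 (fully open). In form: [rx, ry, rz, dx, dy, dz, gripper, rx, ry, rz, dx, dy, dz, gripper, ...]. A call has 1 to 5 rows; each row is the pose to reach, as a shift and turn from the pose commanded when the call began, along the tool's axes at that moment; what a row does not reach only later rows make up. Full scale, the value 1, is 0.08 m for a shift and 30 degrees for a turn. A row lasts 1/10 s, in which the tool goes at most 50 mm and 8.59 degrees, less where a joint would pass 70% of its speed; a pose out of reach is approached as far as the arm can. A call with a number of a shift or a turn outside -1 to 1 is refused whole. A call with a gripper value outside its range is refused whole. The fingers move at their own pace and stop on an object; the grip force is fixed at half the most. Time passes only in rows, so rows that repeat a pose let the fingers close. It gives the time, the measured TCP pose, the force and the opening at its end, in the units of the state.
- robot.sense(): the state, without advancing time (a new reading comes with each control period).
- robot.camera(name): name is "scene" or "top" or "wrist"; returns a dict with "image" (400x640x3 uint8, red, green, blue), "fov_y" (degrees; the focal length in pixels is half the picture's height over the tangent of half this angle, whatever the lens; pixels are square), "cx", "cy" (the principal point, pixels), "position" and "rotation" of the camera in the world; the wrist camera has in their place "T_tool_cam" (4x4, takes a point from camera to tool coordinates, whose origin is the TCP and whose axes are the tool frame's). Camera axes: x right, y up, looking along -z (the intrinsics and any distortion apply to the point x, -y, -z); pixel columns grow to the right and rows downward; lengths in m; the calibration is good to about 2 mm. The wrist camera is an equidistant fisheye: a pixel r from the principal point sees the ray r / f radians off the axis. A picture is of the moment at which its call begins: read the wrist's pose just before it. There is no depth.
- robot.job_done(): hands the job in, once; it reports no verdict.
Trained networks look in a picture, given as the dict that the camera call returned (one of the last four; its "shot" number tells which), for a name from the list of things; names that differ only in an ending like _2 or _b are one class to them, and where a whole thing is asked for, a point or a joint stands for the part that bears it (a point fixed in the world has none). Each returns a list of dicts, best first, with "p" (0 to 1); they miss things now and then, are a little off and sometimes report something else, mostly with a low value. They report only what shows in the picture. A call takes as long as a camera call. They do not tell look-alikes from the thing itself.
- robot.look_for(picture, label): "location" ([x, y, z] in m, in the coordinates of the camera as it stood for that picture, good to about 4 mm: the middle of the surface that is visible of it).
- robot.cut_out(picture, label): "region" (400x640 bool, what is visible of it).
- robot.tip_of(picture, label): "location" ([x, y, z] in m, in the coordinates of the camera as it stood for that picture, good to about 4 mm: a listed point, or the origin of a listed thing).
The state is a dict: "time_s": time; "joint_pos": joint angles; "qd": joint speeds; "tau": joint torques, N m; "tcp_pos": TCP position; "eef_rot": TCP orientation; "wrist_force": force on the tool from outside, world axes, zero at the start; "wrist_torque": the same for the moment, N m; "opening": finger opening in m.
Only numpy, scipy, OpenCV 4.12 (cv2) and the standard library are available. Lean on these libraries where they do the work, as an engineer would, in place of code of your own. Each camera call takes 0.05 s, during which the arm holds its last target.

TASK

Raise the stiff-hinged lid of the mini greenhouse to about 75 degrees and let go, so that it stays standing open by itself. Then take the kitchen tongs out of the steel caddy, close their tips on the round ball cactus with the yellow spines, and lift it out of its cell until its whole root plug is above the greenhouse's rim, so that the roots can be checked; finish while holding it there in the tongs, still and clear of everything else. Only the tongs may touch the ball cactus, and the other two plants and the things lying around stay where they are.

Things in the scene. Friction and masses are not known exactly. Their poses are not given: they have to be found in the camera images.
- greenhouse: White open-topped tray of the mini greenhouse, 230 (x) x 310 (y) x 85 mm high (rim), walls 6 mm, fixed. Origin: centre of its underside, on the work surface; x points from the front wall (robot side) to the hinge side, y along the width, z up. Inside stand three plant cells in a row near the front (see mid_cell) and two small clay pots, 46 mm high, near the hinge.
- lid (a joint): Lid angle in rad: 0 shut, grows as the front edge rises, stop at 1.9; 75 degrees is 1.31. The clear lid with aluminium frame (230 x 310 x 7 mm, 0.35 kg) turns about the rear rim on a stiff friction hinge and stays wherever it is left; lifting it takes about 5 N at the handle. It may start ajar by up to 0.22.
- lid_handle (a point): Centre of the lid's steel bar handle: round bar 10 mm thick, 100 mm long (84 mm free between its posts), parallel to the hinge. With the lid shut it lies 195 mm in front of and 45 mm above the hinge axis, 35 mm behind the lid's front edge, with 33 mm free between bar and lid. It moves with the lid and is on the lid's far side when the lid is up.
- lid_hinge (a point): Middle of the lid's hinge axis, on the rear rim of the greenhouse, 115 mm behind its centre and 85.5 mm above the work surface. The axis runs along the greenhouse's y.
- ball_cactus: The plant to lift: dark green ribbed ball 36 mm across with yellow spines, on a dark tapered root plug 30 mm tall (28 mm wide at the top, 22 mm at the bottom), loose in its cell, about 55 g. Origin: centre of the plug's underside; z up through the ball, whose centre lies 45 mm above the origin.
- column_cactus: Bystander in another cell: slim grey-green column cactus 21 mm thick on the same kind of plug, 66 mm tall in all. Origin: underside of the plug.
- rosette: Bystander in another cell: mauve succulent rosette 38 mm wide on the same kind of plug, about 52 mm tall in all. Origin: underside of the plug.
- tongs: Steel kitchen tongs with black grips, 189 mm long, about 95 g, standing loose and upright in the caddy, tips down. Origin: midway between the tip ends as they stand; z up along the tongs to the hinge head, y the line along which the two arms close, x across their 20 mm wide grips. A spring holds them open; both arms move alike. At rest the tips are about 64 mm apart inside and 74 mm over all.
- tongs_grip (a point): Where to squeeze the tongs, along their y: on their centre line, 149 mm above the tip ends, 40 mm below the top of the head (the head needs that depth between the fingers). The grips' flat outer faces reach from 22 mm above to 54 mm below it. At rest they splay: 36.5 mm over all here, 40 mm 19 mm lower. Closed on the ball they are parallel, 31 to 32 mm over all.
- tong_l: The tongs' arm on their +y side with its tip, a slightly cupped plate 34 mm tall and 26 mm wide. Origin: its pivot, 181 mm above the tongs' origin and 9 mm to the side. Fingers reaching 19 mm below the grip place and closed to 35.5 mm carry the tongs firmly (some 6 N), tips still about 50 mm apart in the middle, 40 mm at their cupped edges.
- tong_r: The tongs' arm on their -y side, as tong_l. From there each mm of finger travel brings the tips 3 to 4 mm together. With the tips closed on the 36 mm ball the spring takes 10 to 15 N of the squeeze: 40 to 60 N holds the ball well. The tip ends stay within 1 mm of the same height along the tongs.
- caddy: Perforated steel caddy that holds the tongs, open box 54 (x) x 100 (y) x 90 mm high, walls and floor 3 mm, fixed. Origin: centre of its underside; the tongs stand at its centre, closing along its y.
- brush: Bystander: red hard silicone brush, about 210 x 55 x 30 mm, lying bristles down.
- trowel: Bystander: hand trowel with wooden handle, about 280 x 55 x 26 mm, lying flat.
- clay_pot: Bystander: empty clay pot, 98 mm wide, 82 mm high.
- spray_bottle: Bystander: pale blue spray bottle, 80 mm wide, about 200 mm high.
- mid_cell (a point): Centre of the middle cell's inner floor, 50 mm in front of the greenhouse's centre, 9 mm above the work surface. The three black square cells (42 mm outside, 36 mm inside, rim 23 mm above this floor) stand in a row along the greenhouse's y, 75 mm apart; each holds one plant, in any order. Front wall 59 mm, side walls 149 mm from this point.
Not all that is in view belongs to the job. Leave any blue or purple look-alike of the tongs alone.

How it is judged:
By the outcome, as a careful person would: the job done as asked, in the order asked, and still so for the second after the job is handed in, while the arm keeps its last pose, push and grip.
It also fails if it takes over 64 s, if anything falls off the work surface, if the arm or the gripper's body presses on something with over 40 N, if the wrist force passes 120 N, or if a joint passes its speed limit or range.

## Working session

There is one attempt and no reset: what is moved stays moved. The work goes in short steps, Python scripts to look and compute and a tool call to move; the robot and the scene stay as the last step left them, time stands still between calls to the robot, and variables do not carry over. Pictures are saved under pics/ and viewed, and the job is handed in when it is done.

Besides the shell and the picture viewer there is one more tool, called after "Call:" as name(argument=value, ...) on one line, values as JSON. jog_arm: Moves the arm, as the interface text tells. Shift numbers are shares of 0.08 m and turn numbers shares of 30 degrees, none past 1 either way. Its arguments: {"type":"object","properties":{"deltas":{"type":"array","items":{"type":"number"}}},"required":["deltas"]}

```bash
mkdir -p pics; ls; cat > h.py <<'E'
import numpy as np, cv2
from station import robot
from scipy.spatial.transform import Rotation as R
def save(n,im): cv2.imwrite(f'pics/{n}.png',cv2.cvtColor(np.ascontiguousarray(im),cv2.COLOR_RGB2BGR))
def q2R(q): return R.from_quat([q[1],q[2],q[3],q[0]]).as_matrix()
def campose(pic,s):
    if 'T_tool_cam' in pic:
        T=np.array(pic['T_tool_cam']); Rt=q2R(s['eef_rot'])
        return Rt@T[:3,3]+np.array(s['tcp_pos']), Rt@T[:3,:3]
    return np.array(pic['position']), np.array(pic['rotation']).reshape(3,3) if np.array(pic['rotation']).size==9 else q2R(pic['rotation'])
def shoot(name):
    s=robot.sense(); p=robot.camera(name); p['cp']=campose(p,s); return p
def w(p,loc): return p['cp'][1]@np.array(loc)+p['cp'][0]
def proj(p,X):
    c=p['cp'][1].T@(np.array(X)-p['cp'][0]); f=200/np.tan(np.radians(p['fov_y']/2))
    x,y,z=c[0],-c[1],-c[2]
    if 'T_tool_cam' in p:
        r=np.hypot(x,y); th=np.arctan2(r,z); return np.array([p['cx']+f*th*x/r,p['cy']+f*th*y/r])
    return np.array([p['cx']+f*x/z,p['cy']+f*y/z])
def ray(p,u,v):
    f=200/np.tan(np.radians(p['fov_y']/2)); a=(u-p['cx'])/f;b=(v-p['cy'])/f
    if 'T_tool_cam' in p:
        r=np.hypot(a,b); d=np.array([np.sin(r)*a/r,-np.sin(r)*b/r,-np.cos(r)])
    else: d=np.array([a,-b,-1.])
    d=p['cp'][1]@d; return p['cp'][0],d/np.linalg.norm(d)
def atz(p,u,v,z):
    o,d=ray(p,u,v); return o+d*(z-o[2])/d[2]
def st():
    s=robot.sense(); print(round(s['time_s'],2),np.round(s['tcp_pos'],4),np.round(s['eef_rot'],4),'F',np.round(s['wrist_force'],1),'op',round(s['opening'],4)); return s
E
cat > a.py <<'E'
from h import *
s=st(); print(np.round(q2R(s['eef_rot']),3))
for n in ['scene','top']:
    p=shoot(n); save(n+'0',p['image']); print(n,p['fov_y'],p['cx'],p['cy'],np.round(p['cp'][0],3),np.round(p['cp'][1],3).tolist(),[k for k in p])
    for l in ['greenhouse','lid_handle','lid_hinge','mid_cell','ball_cactus','tongs','tongs_grip','caddy']:
        r=robot.tip_of(p,l)
        print(l,[(round(d['p'],2),np.round(w(p,d['location']),3).tolist(),proj(p,w(p,d['location'])).astype(int).tolist()) for d in r[:3]])
p=shoot('wrist'); save('wrist0',p['image']);print(np.round(p['T_tool_cam'],3).tolist(),p['fov_y'])
st()
E
python3 a.py
```

```text
pics
0.0 [0.2506 0.5722 0.4039] [-0.5914  0.5922  0.3864 -0.3875] F [-0.4  0.3  0.6] op 0.088
[[ 0.401 -0.001 -0.916]
 [ 0.916 -0.002  0.401]
 [-0.002 -1.    -0.   ]]
scene 47.83967120678085 322.2097569607595 203.02479027814874 [ 1.079 -0.626  1.279] [[0.775, -0.53, 0.346], [0.632, 0.639, -0.439], [0.011, 0.558, 0.83]] ['image', 'fov_y', 'cx', 'cy', 'position', 'rotation', 'shot', 'cp']
greenhouse [(0.97, [0.532, 0.034, 0.008], [316, 202]), (0.61, [0.648, 0.025, 0.088], [342, 209])]
lid_handle [(0.78, [0.45, 0.035, 0.132], [296, 167])]
lid_hinge [(0.66, [0.647, 0.027, 0.086], [342, 209])]
mid_cell []
ball_cactus [(0.46, [0.535, -0.294, 0.154], [242, 248])]
tongs [(0.79, [0.534, -0.295, 0.005], [248, 271]), (0.78, [0.621, -0.198, -0.001], [290, 266]), (0.7, [0.423, -0.357, -0.001], [209, 265])]
tongs_grip [(0.9, [0.624, -0.197, 0.147], [289, 244]), (0.68, [0.423, -0.358, 0.152], [198, 242]), (0.68, [0.541, -0.46, 0.149], [200, 293])]
caddy [(0.63, [0.533, -0.295, 0.002], [248, 271])]
top 46.21752406547231 316.3131049630413 194.42300735858987 [ 0.483 -0.005  1.665] [[0.01, 0.998, -0.06
[... 411 characters left out ...]
, 177]), (0.33, [0.536, -0.298, 0.152], [408, 207]), (0.29, [0.537, -0.293, -0.001], [398, 208])]
ball_cactus []
tongs [(0.7, [0.534, -0.293, 0.001], [398, 209]), (0.7, [0.426, -0.359, 0.0], [417, 240]), (0.62, [0.625, -0.203, 0.0], [373, 183])]
tongs_grip [(0.72, [0.536, -0.294, 0.151], [406, 207]), (0.58, [0.539, -0.459, 0.152], [458, 207]), (0.55, [0.429, -0.357, 0.152], [426, 240])]
caddy [(0.64, [0.534, -0.288, 0.0], [397, 209]), (0.23, [0.638, 0.415, 0.001], [199, 178])]
[[1.0, 0.0, -0.001, 0.002], [-0.001, 0.278, -0.961, 0.019], [0.0, 0.961, 0.278, 0.071], [0.0, 0.0, 0.0, 1.0]] 65.70646984690485
0.95 [0.2507 0.5725 0.4048] [ 0.5919 -0.5918 -0.387   0.3869] F [-0.9  0.  -0. ] op 0.0882
```

View images.

View pics/scene0.png

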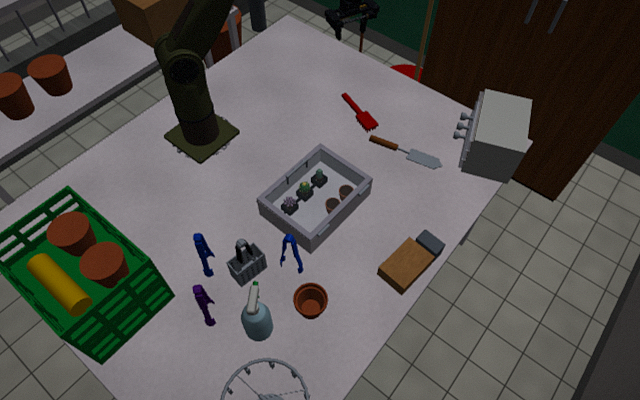

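View pics/top0.png

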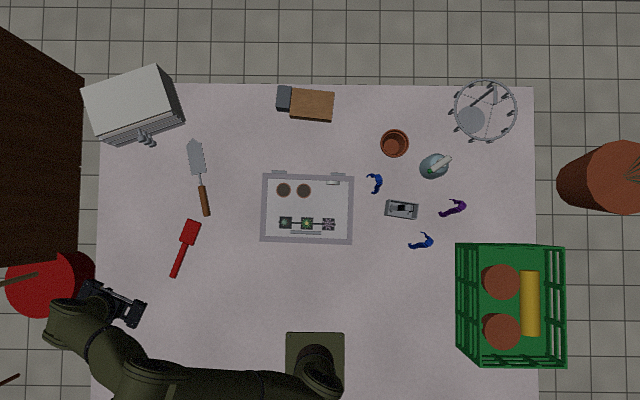

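View pics/wrist0.png

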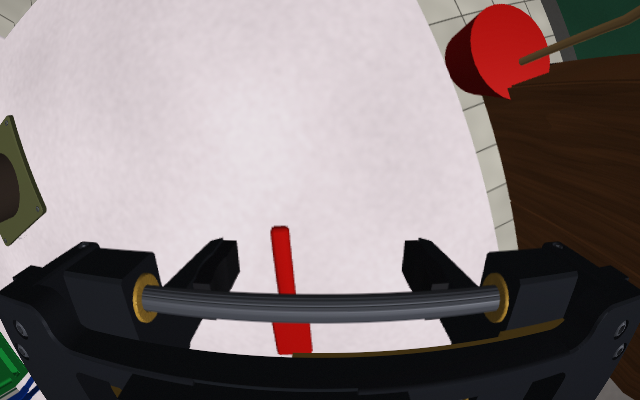

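```bash
cat > b.py <<'E'
from h import *
a=cv2.imread('pics/top0.png')[150:270,240:480]; b=cv2.imread('pics/scene0.png')[130:310,180:400]
cv2.imwrite('pics/crt.png',cv2.resize(a,None,fx=3.3,fy=3.3,interpolation=cv2.INTER_CUBIC)); cv2.imwrite('pics/crs.png',cv2.resize(b,None,fx=3.2,fy=3.2,interpolation=cv2.INTER_CUBIC))
E
python3 b.py
```

```text
(no output)
```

View pics/crt.png

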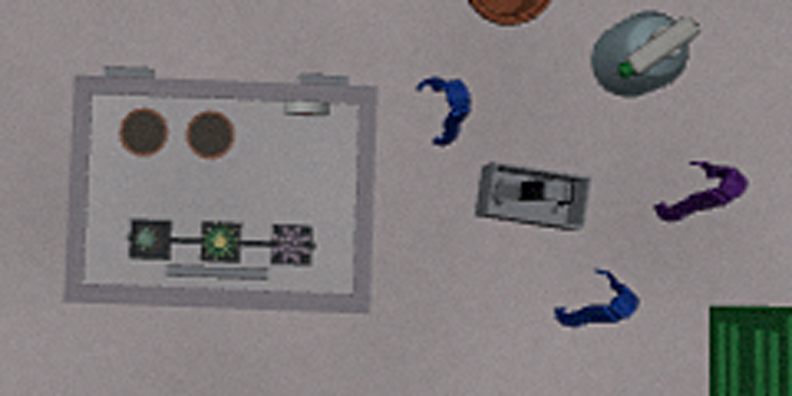

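View pics/crs.png

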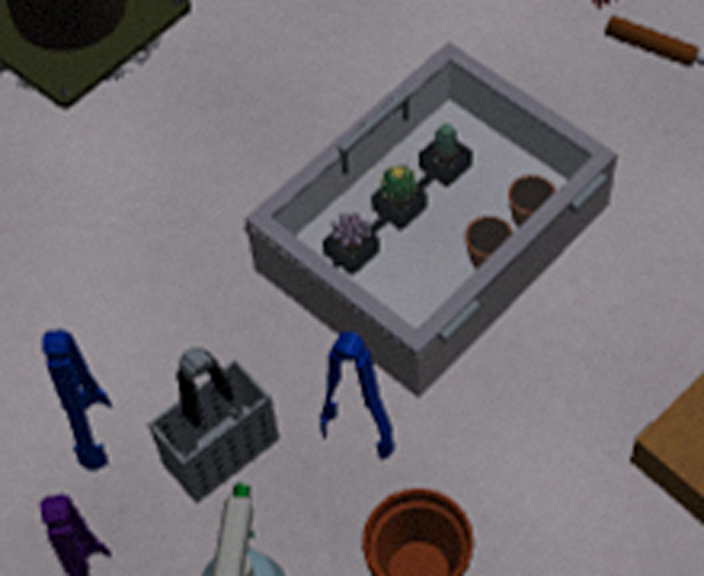

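```bash
cat > c.py <<'E'
from h import *
p=shoot('top')
for l,z in [('greenhouse',.085),('caddy',.09),('lid_handle',.13)]:
    for d in robot.cut_out(p,l)[:2]:
        m=np.array(d['region']).astype(np.uint8); c=max(cv2.findContours(m,0,1)[0],key=len)
        b=cv2.boxPoints(cv2.minAreaRect(c)); print(l,round(d['p'],2),m.sum(),b.round(1).tolist())
        X=np.array([atz(p,u,v,z)[:2] for u,v in b]); e=[X[1]-X[0],X[2]-X[1]]
        print(' ctr',X.mean(0).round(4),[(round(float(np.linalg.norm(k)),4),round(float(np.degrees(np.arctan2(k[1],k[0]))),2)) for k in e])
for l in ['ball_cactus','column_cactus','rosette','tong_l','tong_r','lid_handle','lid','clay_pot','spray_bottle']:
    r=robot.look_for(p,l); print(l,[(round(d['p'],2),np.round(w(p,d['location']),3).tolist(),proj(p,w(p,d['location'])).astype(int).tolist()) for d in r[:2]])
st()
E
python3 c.py
```

```text
greenhouse 0.88 6392 [[259.29998779296875, 241.39999389648438], [261.70001220703125, 170.1999969482422], [354.0, 173.3000030517578], [351.6000061035156, 244.60000610351562]]
 ctr [0.5356 0.0316] [(0.2405, -0.96), (0.3129, -91.4)]
caddy 0.72 403 [[383.70001220703125, 214.8000030517578], [386.5, 197.89999389648438], [419.1000061035156, 203.39999389648438], [416.29998779296875, 220.1999969482422]]
 ctr [ 0.5325 -0.287 ] [(0.0576, -9.36), (0.1109, -98.9)]
lid_handle 0.6 6225 [[258.70001220703125, 240.8000030517578], [261.20001220703125, 172.3000030517578], [355.1000061035156, 175.60000610351562], [352.6000061035156, 244.1999969482422]]
 ctr [0.5312 0.0297] [(0.2248, -1.03), (0.3093, -91.47)]
ball_cactus []
column_cactus [(0.51, [0.764, -0.277, 0.05], [396, 142])]
rosette [(0.54, [0.423, 0.452, 0.03], [185, 238])]
tong_l [(0.45, [0.541, -0.275, 0.107], [398, 206]), (0.41, [0.525, -0.444, 0.107], [449, 211])]
tong_r [(0.45, [0.541, -0.275, 0.107], [398, 206]), (0.41, [0.525, -0.444, 0.107], [449, 211])]
lid_handle [(0.89, [0.533, 0.031, 0.095], [306, 207])]
lid [(0.76, [0.53, 0.03, 0.094], [306, 208])]
clay_pot [(0.72, [0.765, -0.274, 0.049], [395, 142])]
spray_bottle [(0.84, [0.671, -0.384, 0.138], [433, 166])]
1.6 [0.2507 0.5725 0.4048] [ 0.5919 -0.5918 -0.387   0.3869] F [-0.1 -0.4  0.3] op 0.0881
```

```bash
cat >> h.py <<'E'
def Rt(yaw,pitch=0):
    "tool down, tool x at azimuth yaw deg; pitch about world y (deg)"
    c,s=np.cos(np.radians(yaw)),np.sin(np.radians(yaw))
    M=np.array([[c,0,s],[s,0,-c],[0,-1,0]])
    return R.from_euler('y',pitch,degrees=True).as_matrix()@M
def plan(P,M,n=None,P0=None,M0=None):
    s=robot.sense(); P0=np.array(s['tcp_pos']) if P0 is None else np.array(P0); M0=q2R(s['eef_rot']) if M0 is None else M0
    P=np.array(P,float)
    def seq(n):
        out=[];p,m=P0,M0
        rv=R.from_matrix(M0.T@M).as_rotvec()
        for i in range(1,n+1):
            pn=P0+(P-P0)*i/n; mn=M0@R.from_rotvec(rv*i/n).as_matrix()
            r=np.degrees(R.from_matrix(m.T@mn).as_rotvec())/30; d=m.T@(pn-p)/.08
            out.append(np.r_[r,d]); p,m=pn,mn
        return np.array(out)
    k=n or 1
    while n is None and abs(seq(k)).max()>1: k+=1
    o=seq(k)
    for r in o: print(np.round(r,3).tolist())
def tcp(g): return np.array(g)+[0,0,.147]
E
python3 - <<'E'
from h import *
st(); plan(tcp([.452,.034,.215]),Rt(-1.3))
E
```

```text
1.6 [0.2507 0.5725 0.4048] [ 0.5919 -0.5918 -0.387   0.3869] F [-0.1 -0.4  0.3] op 0.0881Traceback (most recent call last):
  File "<stdin>", line 2, in <module>
  File "h.py", line 47, in plan
    while n is None and abs(seq(k)).max()>1: k+=1
                            ~~~^^^
  File "h.py", line 40, in seq
    rv=R.from_matrix(M0.T@M).as_rotvec()
       ~~~~~~~~~~~~~^^^^^^^^
  File "scipy/spatial/transform/_rotation.pyx", line 1143, in scipy.spatial.transform._rotation.Rotation.from_matrix
ValueError: Non-positive determinant (left-handed or null coordinate frame) in rotation matrix 0: [[ 3.80250913e-01 -1.17158987e-04 -9.24883360e-01]
 [ 1.92219348e-05  9.99999993e-01 -1.18771547e-04]
 [-9.24883367e-01 -2.73849415e-05 -3.80250913e-01]].
```

```bash
sed -i 's/\[\[c,0,s\],\[s,0,-c\]/[[c,0,-s],[s,0,c]/' h.py; python3 - <<'E'
from h import *
plan(tcp([.452,.034,.215]),Rt(-1.3))
E
```

```text
[-0.0, 0.282, 0.0, -0.645, 0.067, -0.626]
[-0.0, 0.282, 0.0, -0.546, 0.067, -0.714]
[-0.0, 0.282, 0.0, -0.435, 0.067, -0.786]
[-0.0, 0.282, 0.0, -0.314, 0.067, -0.841]
[-0.0, 0.282, 0.0, -0.187, 0.067, -0.879]
[-0.0, 0.282, 0.0, -0.056, 0.067, -0.897]
[-0.0, 0.282, 0.0, 0.076, 0.067, -0.895]
[-0.0, 0.282, 0.0, 0.207, 0.067, -0.874]
```

Call:
jog_arm(deltas=[0, 0.28, 0, -0.64, 0.07, -0.63, 0.6, 0, 0.28, 0, -0.64, 0.07, -0.63, 0.6, 0, 0.28, 0, -0.64, 0.07, -0.63, 0.6])

```text
time_s: 1.9
tcp_pos: [0.2786, 0.502, 0.399]
eef_rot: [-0.618, 0.621, 0.341, -0.341]
wrist_force: [-0.5, 0.7, -0.3]
opening: 0.0662
```

Call:
jog_arm(deltas=[0, 0.28, 0, -0.55, 0.07, -0.71, 0.6, 0, 0.28, 0, -0.55, 0.07, -0.71, 0.6, 0, 0.28, 0, -0.55, 0.07, -0.71, 0.6])

```text
time_s: 2.2
tcp_pos: [0.3025, 0.4357, 0.3935]
eef_rot: [-0.642, 0.643, 0.295, -0.295]
wrist_force: [-0.3, 0.5, -0.1]
opening: 0.053
```

Call:
jog_arm(deltas=[0, 0.28, 0, -0.43, 0.07, -0.79, 0.6, 0, 0.28, 0, -0.43, 0.07, -0.79, 0.6, 0, 0.28, 0, -0.43, 0.07, -0.79, 0.6])

```text
time_s: 2.5
tcp_pos: [0.3279, 0.3694, 0.3879]
eef_rot: [-0.662, 0.663, 0.247, -0.248]
wrist_force: [-0.3, 0.3, -1.1]
opening: 0.0526
```

Call:
jog_arm(deltas=[0, 0.28, 0, -0.31, 0.07, -0.84, 0.6, 0, 0.28, 0, -0.31, 0.07, -0.84, 0.6, 0, 0.28, 0, -0.31, 0.07, -0.84, 0.6])

```text
time_s: 2.8
tcp_pos: [0.3533, 0.3033, 0.3823]
eef_rot: [-0.679, 0.679, 0.199, -0.199]
wrist_force: [-0.3, 0.8, -0.4]
opening: 0.0526
```

Call:
jog_arm(deltas=[0, 0.28, 0, -0.19, 0.07, -0.88, 0.6, 0, 0.28, 0, -0.19, 0.07, -0.88, 0.6, 0, 0.28, 0, -0.19, 0.07, -0.88, 0.6])

```text
time_s: 3.1
tcp_pos: [0.3787, 0.2364, 0.3768]
eef_rot: [0.691, -0.691, -0.149, 0.148]
wrist_force: [-0.4, 0.6, 0.6]
opening: 0.0528
```

Call:
jog_arm(deltas=[0, 0.28, 0, -0.06, 0.07, -0.9, 0.6, 0, 0.28, 0, -0.06, 0.07, -0.9, 0.6, 0, 0.28, 0, -0.06, 0.07, -0.9, 0.6])

```text
time_s: 3.4
tcp_pos: [0.4042, 0.1692, 0.3711]
eef_rot: [0.701, -0.7, -0.098, 0.097]
wrist_force: [-0.2, 0.1, -0.3]
opening: 0.0532
```

```bash
python3 - <<'E'
from h import *
s=st(); print(np.round(s['joint_pos'],2)); plan(tcp([.452,.034,.215]),Rt(-1.3))
E
```

```text
3.4 [0.4042 0.1692 0.3711] [ 0.7006 -0.7001 -0.0982  0.0972] F [-0.2  0.1 -0.3] op 0.0532
[-0.49  0.51 -0.01  2.15  0.01  0.48 -0.24]
[-0.001, 0.286, 0.001, 0.056, 0.057, -0.894]
[-0.001, 0.286, 0.001, 0.189, 0.057, -0.876]
```

Works well. Continue and take a wrist picture.

Call:
jog_arm(deltas=[0, 0.29, 0, 0.06, 0.06, -0.89, 0.6, 0, 0.29, 0, 0.06, 0.06, -0.89, 0.6, 0, 0.29, 0, 0.06, 0.06, -0.89, 0.6])

```text
time_s: 3.7
tcp_pos: [0.4286, 0.1023, 0.3664]
eef_rot: [0.706, -0.705, -0.045, 0.044]
wrist_force: [0.1, 0.5, -0.3]
opening: 0.0531
```

Call:
jog_arm(deltas=[0, 0.29, 0, 0.19, 0.06, -0.88, 0.6, 0, 0.29, 0, 0.19, 0.06, -0.88, 0.6, 0, 0.29, 0, 0.19, 0.06, -0.88, 0.6, 0, 0.29, 0, 0.19, 0.06, -0.88, 0.6])

```text
time_s: 4.1
tcp_pos: [0.4516, 0.0368, 0.3616]
eef_rot: [0.708, -0.706, 0.007, -0.008]
wrist_force: [-0.5, -0.1, -0.6]
opening: 0.0533
```

```bash
python3 - <<'E'
from h import *
s=st(); p=shoot('wrist'); save('w1',p['image'])
for f in (robot.tip_of,robot.look_for):
  r=f(p,'lid_handle'); print([(round(d['p'],2),np.round(w(p,d['location']),4).tolist(),proj(p,w(p,d['location'])).astype(int).tolist()) for d in r[:3]])
print(proj(p,[.452,.034,.1305]), proj(p,[.452,.084,.1305]), proj(p,[.452,-.016,.1305]))
E
```

```text
4.1 [0.4516 0.0368 0.3616] [ 0.7079 -0.7062  0.0072 -0.0077] F [-0.5 -0.1 -0.6] op 0.0533
[(0.68, [0.4574, 0.0377, 0.1371], [326, 220])]
[(0.68, [0.5109, 0.0863, 0.0991], [391, 145])]
[319.01328712 222.69541874] [317.42146242 153.98964574] [320.43845952 282.17159252]
```

View pics/w1.png

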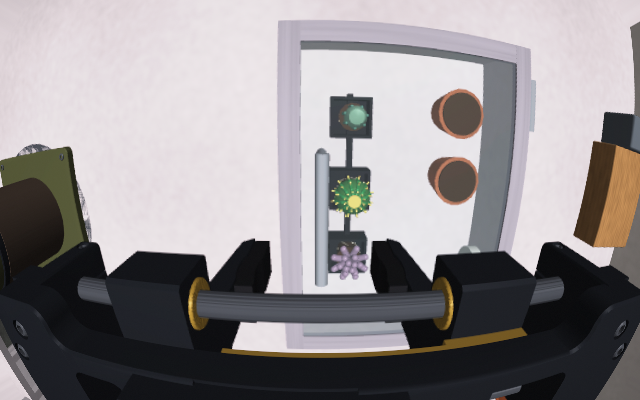

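```bash
python3 - <<'E'
from h import *
plan(tcp([.454,.0345,.131]),Rt(-1.3),2)
E
```

```text
[-0.002, 0.002, 0.0, 0.018, 0.522, -0.012]
[-0.002, 0.002, 0.0, 0.018, 0.522, -0.012]
```

Call:
jog_arm(deltas=[0, 0, 0, 0.04, 0.5, -0.03, 0.6, 0, 0, 0, 0.04, 1.0, -0.03, 0.6, 0, 0, 0, 0.04, 1.0, -0.03, 0.6])

```text
time_s: 4.55
tcp_pos: [0.4529, 0.0328, 0.278]
eef_rot: [-0.707, 0.707, -0.011, 0.005]
wrist_force: [-1.3, -0.3, 0.8]
opening: 0.0528
```

Call:
jog_arm(deltas=[0, 0, 0, 0, 0.04, 0, 0, 0, 0, 0, 0, 0.04, 0, 0, 0, 0, 0, 0, 0.04, 0, 0, 0, 0, 0, 0, 0.04, 0, 0, 0, 0, 0, 0, 0.04, 0, 0])

```text
time_s: 5.05
tcp_pos: [0.4546, 0.0314, 0.2792]
eef_rot: [0.707, -0.707, 0.008, -0.01]
wrist_force: [0.1, 0.0, -0.4]
opening: 0.0155
```

```bash
python3 - <<'E'
from h import *
s=st(); p=shoot('wrist'); save('w2',p['image'])
E
```

```text
5.05 [0.4546 0.0314 0.2792] [ 0.7072 -0.7069  0.0083 -0.0097] F [ 0.1  0.  -0.4] op 0.0155
```

View pics/w2.png

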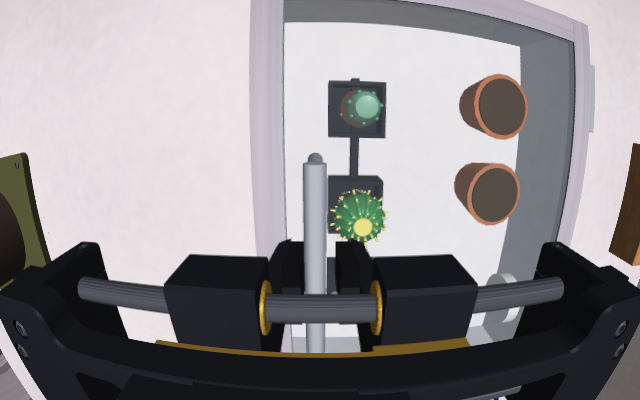

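Call:
jog_arm(deltas=[0, 0, 0, 0, 0, 0, 0, 0, 0, 0, 0, 0, 0, 0, 0, 0, 0, 0, 0, 0, 0])

```text
time_s: 5.4
tcp_pos: [0.4528, 0.0314, 0.2781]
eef_rot: [-0.707, 0.707, -0.01, 0.007]
wrist_force: [-4.9, 1.3, 1.7]
opening: 0.0083
```

```bash
cat > lid.py <<'E'
from h import *
s=st()
H=np.array([.649,.029,.0855]); yaw=np.radians(-1.3); ex=np.array([np.cos(yaw),np.sin(yaw),0])
G=np.array(s['tcp_pos'])+q2R(s['eef_rot'])@[0,.147,0]; d=G-H; x=d@ex;z=d[2]
r0=np.hypot(.195,.045); a0=np.arctan2(.045,-.195)
phi=a0-np.arctan2(z,x); print('G',G.round(4),'r',np.hypot(x,z).round(4),'nom',r0.round(4),'phi',np.degrees(phi).round(1))
E
python3 lid.py
```

```text
5.4 [0.4528 0.0314 0.2781] [-0.707   0.7071 -0.0104  0.0072] F [-4.9  1.3  1.7] op 0.0083
G [0.4521 0.0314 0.1311] r 0.2021 nom 0.2001 phi 0.1
```

```bash
python3 - <<'E'
import numpy as np
f=lambda p:np.array([-.195*np.cos(p)+.045*np.sin(p),-(.195*np.sin(p)+.045*np.cos(p))])/.08
for k in range(6):
    a=np.radians(13*k); print([ (f(a+np.radians(t))-f(a)).round(2).tolist() for t in (3,7,10,13,13)])
E
```

```text
[[0.03, -0.13], [0.09, -0.29], [0.13, -0.41], [0.19, -0.53], [0.19, -0.53]]
[[0.06, -0.12], [0.15, -0.27], [0.22, -0.37], [0.3, -0.48], [0.3, -0.48]]
[[0.09, -0.1], [0.21, -0.23], [0.3, -0.31], [0.4, -0.4], [0.4, -0.4]]
[[0.11, -0.08], [0.25, -0.17], [0.37, -0.24], [0.48, -0.3], [0.48, -0.3]]
[[0.12, -0.05], [0.28, -0.11], [0.41, -0.15], [0.54, -0.18], [0.54, -0.18]]
[[0.13, -0.02], [0.3, -0.05], [0.43, -0.05], [0.56, -0.05], [0.56, -0.05]]
```

Call:
jog_arm(deltas=[0, 0, 0, 0.03, -0.13, 0, 0, 0, 0, 0, 0.09, -0.29, 0, 0, 0, 0, 0, 0.13, -0.41, 0, 0, 0, 0, 0, 0.19, -0.53, 0, 0, 0, 0, 0, 0.19, -0.53, 0, 0])

```text
time_s: 5.9
tcp_pos: [0.4685, 0.031, 0.321]
eef_rot: [-0.707, 0.707, -0.01, 0.008]
wrist_force: [-4.6, 0.0, 2.2]
opening: 0.0082
```

```bash
python3 lid.py; python3 - <<'E'
from h import *
p=shoot('scene'); save('s2',cv2.resize(p['image'][100:300,200:450],None,fx=3,fy=3))
E
```

```text
5.9 [0.4685 0.031  0.321 ] [-0.707   0.7071 -0.0101  0.0077] F [-4.6  0.   2.2] op 0.0082
G [0.468 0.031 0.174] r 0.2015 nom 0.2001 phi 13.1
```

View pics/s2.png

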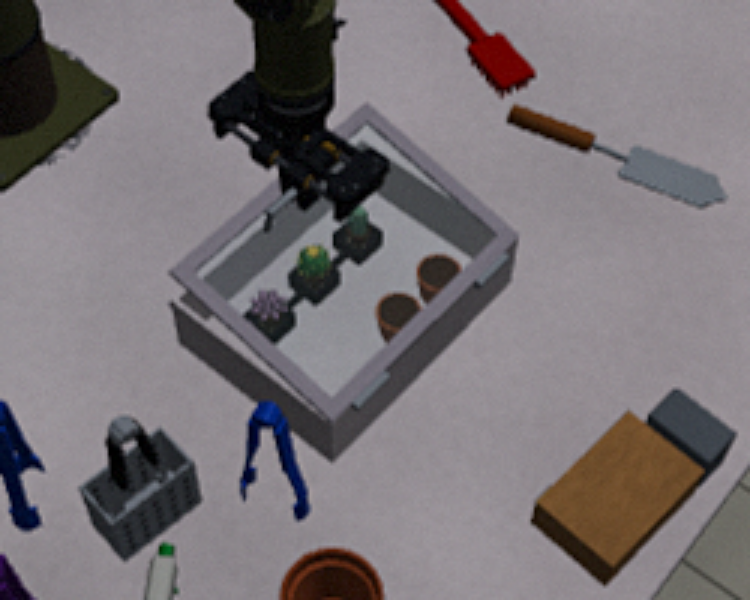

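Call:
jog_arm(deltas=[0, 0, 0, 0.06, -0.12, 0, 0, 0, 0, 0, 0.15, -0.27, 0, 0, 0, 0, 0, 0.22, -0.37, 0, 0, 0, 0, 0, 0.3, -0.48, 0, 0, 0, 0, 0, 0.3, -0.48, 0, 0])

```text
time_s: 6.45
tcp_pos: [0.494, 0.0302, 0.3596]
eef_rot: [0.707, -0.707, 0.009, -0.009]
wrist_force: [-2.1, -0.0, 2.1]
opening: 0.0078
```

Call:
jog_arm(deltas=[0, 0, 0, 0.09, -0.1, 0, 0, 0, 0, 0, 0.21, -0.23, 0, 0, 0, 0, 0, 0.3, -0.31, 0, 0, 0, 0, 0, 0.4, -0.4, 0, 0, 0, 0, 0, 0.4, -0.4, 0, 0])

```text
time_s: 6.95
tcp_pos: [0.5281, 0.0293, 0.3911]
eef_rot: [0.707, -0.707, 0.007, -0.011]
wrist_force: [7.5, -0.2, -9.5]
opening: 0.0073
```

Call:
jog_arm(deltas=[0, 0, 0, 0.11, -0.08, 0, 0, 0, 0, 0, 0.25, -0.17, 0, 0, 0, 0, 0, 0.37, -0.24, 0, 0, 0, 0, 0, 0.48, -0.3, 0, 0, 0, 0, 0, 0.48, -0.3, 0, 0])

```text
time_s: 7.45
tcp_pos: [0.5654, 0.0283, 0.4127]
eef_rot: [-0.707, 0.707, -0.009, 0.009]
wrist_force: [8.1, -0.1, -20.4]
opening: 0.0079
```

```bash
python3 lid.py; python3 - <<'E'
from h import *
p=shoot('wrist'); save('w3',p['image'])
E
```

```text
7.45 [0.5654 0.0283 0.4127] [-0.7069  0.7072 -0.0088  0.0094] F [  8.1  -0.1 -20.4] op 0.0079
G [0.5655 0.0282 0.2657] r 0.1986 nom 0.2001 phi 52.2
```

View pics/w3.png

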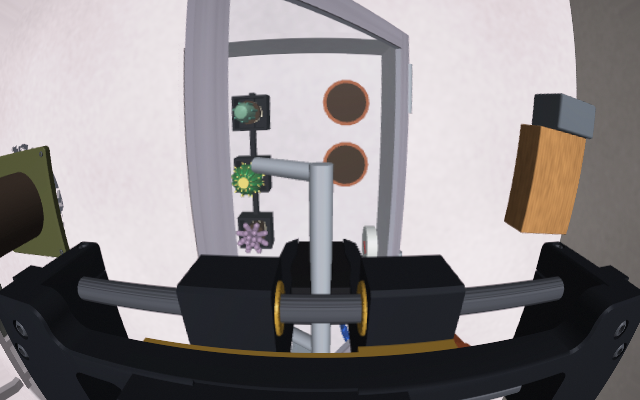

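```bash
python3 - <<'E'
import numpy as np
from scipy.optimize import least_squares
P=np.array([(.4521,.1311),(.468,.174),(.494,.2126),(.5281,.2441),(.5655,.2657)])
r=least_squares(lambda c:np.hypot(*(P-c[:2]).T)-.2001,[.649,.0855]);print(r.x,r.fun)
c=r.x
print(np.degrees(np.arctan2(.045,-.195)-np.arctan2(P[:,1]-c[1],P[:,0]-c[0])))
H=np.array([.648,.0845]) if 0 else c
f=lambda p:np.array([-.195*np.cos(p)+.045*np.sin(p),(.195*np.sin(p)+.045*np.cos(p))])+H
for a in (56,60,64,65,70,75,76): print(a,((f(np.radians(a))-P[-1])*[1,-1]/.08).round(3), f(np.radians(a)).round(4))
E
```

```text
[0.64612752 0.0825738 ] [-9.63270171e-05  1.20283462e-04  2.39452703e-05 -4.69888976e-05
 -1.00184691e-05]
[ 1.0469956  14.17511802 27.52650574 40.84970858 53.24226207]
56 [ 0.111 -0.046] [0.5744 0.2694]
60 [ 0.276 -0.103] [0.5876 0.2739]
64 [ 0.445 -0.148] [0.6011 0.2776]
65 [ 0.488 -0.158] [0.6045 0.2783]
70 [ 0.703 -0.194] [0.6217 0.2812]
75 [ 0.92  -0.211] [0.6391 0.2826]
76 [ 0.964 -0.212] [0.6426 0.2827]
```

Call:
jog_arm(deltas=[0, 0, 0, 0.06, 0, 0, 0, 0, 0, 0, 0.15, -0.02, 0, 0, 0, 0, 0, 0.29, -0.07, 0, 0, 0, 0, 0, 0.47, -0.12, 0, 0, 0, 0, 0, 0.47, -0.12, 0, 0])

```text
time_s: 8.0
tcp_pos: [0.6028, 0.0273, 0.4241]
eef_rot: [-0.707, 0.707, -0.009, 0.01]
wrist_force: [3.5, -0.2, -13.5]
opening: 0.0072
```

```bash
sed -i 's/\.649,\.029,\.0855/.6461,.029,.0826/' lid.py; python3 lid.py
```

```text
8.0 [0.6028 0.0273 0.4241] [-0.7069  0.7072 -0.0086  0.0096] F [  3.5  -0.2 -13.5] op 0.0072
G [0.603  0.0272 0.2771] r 0.1992 nom 0.2001 phi 64.5
```

Call:
jog_arm(deltas=[0, 0, 0, 0.12, -0.01, 0, 0, 0, 0, 0, 0.24, -0.03, 0, 0, 0, 0, 0, 0.36, -0.03, 0, 0, 0, 0, 0, 0.48, -0.03, 0, 0, 0, 0, 0, 0.48, -0.03, 0, 0])

```text
time_s: 8.5
tcp_pos: [0.6404, 0.0263, 0.4278]
eef_rot: [-0.707, 0.707, -0.008, 0.01]
wrist_force: [-0.6, -0.8, -3.8]
opening: 0.0072
```

```bash
python3 lid.py; python3 - <<'E'
from h import *
p=shoot('scene'); save('s3',cv2.resize(p['image'][60:300,200:450],None,fx=2.5,fy=2.5))
E
```

```text
8.5 [0.6404 0.0263 0.4278] [-0.7069  0.7072 -0.0084  0.0098] F [-0.6 -0.8 -3.8] op 0.0072
G [0.6407 0.0262 0.2808] r 0.1982 nom 0.2001 phi 75.5
```

View pics/s3.png

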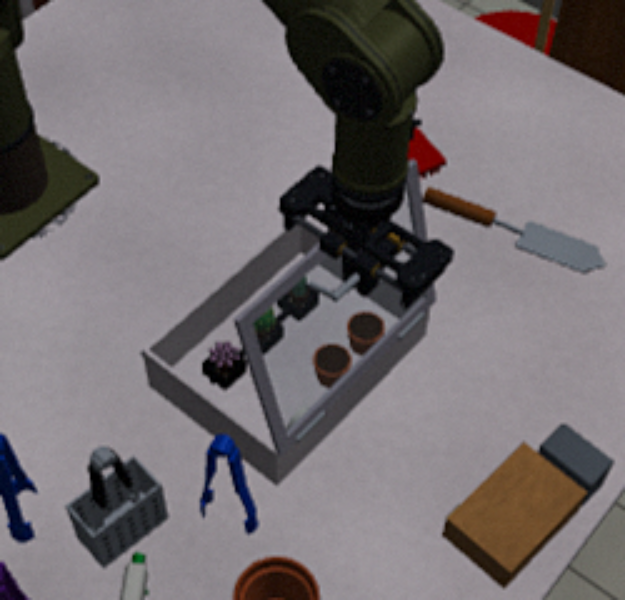

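Call:
jog_arm(deltas=[0, 0, 0, 0, 0, 0, 0.27, 0, 0, 0, 0, 0, 0, 0.27, 0, 0, 0, 0, 0, 0, 0.27, 0, 0, 0, 0, 0, 0, 0.27])

```text
time_s: 8.95
tcp_pos: [0.64, 0.0268, 0.4277]
eef_rot: [0.707, -0.707, 0.008, -0.009]
wrist_force: [0.3, 0.1, 0.6]
opening: 0.0239
```

Call:
jog_arm(deltas=[0, 0, 0, 0, -0.25, 0, 0.27, 0, 0, 0, 0, -0.6, 0, 0.27, 0, 0, 0, 0, -1, 0, 0.27, 0, 0, 0, 0, -1, 0, 0.27])

```text
time_s: 9.35
tcp_pos: [0.6409, 0.0265, 0.5121]
eef_rot: [0.707, -0.707, 0.006, -0.013]
wrist_force: [0.0, 0.0, 0.6]
opening: 0.0234
```

Call:
jog_arm(deltas=[0, 0, 0, 0, -0.6, 0, 0.27, 0, 0, 0, 0, -1, 0, 0.27, 0, 0, 0, 0, -1, 0, 0.27])

```text
time_s: 9.65
tcp_pos: [0.6404, 0.0265, 0.5919]
eef_rot: [0.707, -0.707, 0.006, -0.012]
wrist_force: [0.8, 0.2, -0.2]
opening: 0.024
```

```bash
python3 - <<'E'
from h import *
st()
p=shoot('scene'); save('s4',cv2.resize(p['image'][60:300,200:450],None,fx=2.5,fy=2.5))
for l in ('lid_handle','lid_hinge'):
  r=robot.tip_of(p,l); print(l,[(round(d['p'],2),np.round(w(p,d['location']),4).tolist()) for d in r[:3]])
E
```

```text
9.65 [0.6404 0.0265 0.5919] [ 0.7074 -0.7067  0.0055 -0.0125] F [ 0.8  0.2 -0.2] op 0.024
lid_handle [(0.77, [0.6392, 0.0273, 0.2858])]
lid_hinge [(0.57, [0.648, 0.0281, 0.0919])]
```

View pics/s4.png

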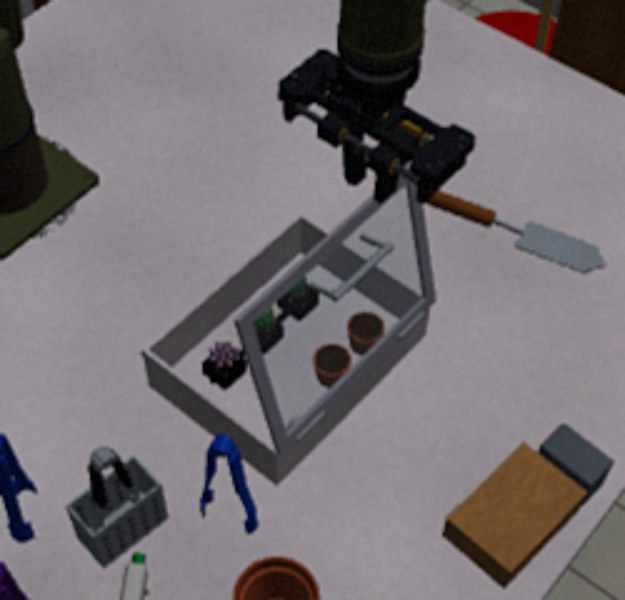

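```bash
python3 - <<'E'
from h import *
s=st(); print(np.round(s['joint_pos'],2));plan(tcp([.534,-.294,.30]),Rt(81.5),5)
E
```

```text
9.8 [0.6396 0.0267 0.5859] [ 0.7071 -0.707   0.0096 -0.0082] F [ 0.1  0.4 -0.4] op 0.0239
[-0.15  0.57  0.07  1.23 -0.04  1.35 -0.11]
[-0.001, -0.553, -0.001, -0.243, 0.348, -0.808]
[-0.001, -0.553, -0.001, -0.464, 0.348, -0.705]
[-0.001, -0.553, -0.001, -0.646, 0.348, -0.543]
[-0.001, -0.553, -0.001, -0.774, 0.348, -0.336]
[-0.001, -0.553, -0.001, -0.838, 0.348, -0.101]
```

Call:
jog_arm(deltas=[0, -0.55, 0, -0.24, 0.2, -0.81, 0.7, 0, -0.55, 0, -0.24, 0.2, -0.81, 0.7, 0, -0.55, 0, -0.24, 0.2, -0.81, 0.7])

```text
time_s: 10.1
tcp_pos: [0.6178, -0.0417, 0.5687]
eef_rot: [-0.701, 0.702, 0.089, -0.093]
wrist_force: [-0.5, 0.1, -0.8]
opening: 0.0456
```

Call:
jog_arm(deltas=[0, -0.55, 0, -0.46, 0.2, -0.7, 0.7, 0, -0.55, 0, -0.46, 0.2, -0.7, 0.7, 0, -0.55, 0, -0.46, 0.2, -0.7, 0.7])

```text
time_s: 10.4
tcp_pos: [0.5971, -0.1041, 0.5533]
eef_rot: [0.681, -0.681, -0.189, 0.192]
wrist_force: [-0.5, -0.4, -0.1]
opening: 0.0613
```

Call:
jog_arm(deltas=[0, -0.55, 0, -0.65, 0.3, -0.54, 0.7, 0, -0.55, 0, -0.65, 0.3, -0.54, 0.7, 0, -0.55, 0, -0.65, 0.3, -0.54, 0.7])

```text
time_s: 10.7
tcp_pos: [0.5757, -0.1672, 0.5294]
eef_rot: [0.647, -0.646, -0.285, 0.287]
wrist_force: [0.4, -0.2, -0.6]
opening: 0.0616
```

Call:
jog_arm(deltas=[0, -0.55, 0, -0.77, 0.5, -0.34, 0.7, 0, -0.55, 0, -0.77, 0.5, -0.34, 0.7, 0, -0.55, 0, -0.77, 0.5, -0.34, 0.7])

```text
time_s: 11.0
tcp_pos: [0.5546, -0.231, 0.4888]
eef_rot: [0.6, -0.598, -0.375, 0.377]
wrist_force: [0.7, 0.2, -0.2]
opening: 0.0618
```

```bash
python3 - <<'E'
from h import *
s=st(); print(np.round(s['joint_pos'],2));plan(tcp([.534,-.294,.30]),Rt(81.5))
E
```

```text
11.0 [ 0.5546 -0.231   0.4888] [ 0.6001 -0.5979 -0.3745  0.377 ] F [ 0.7  0.2 -0.2] op 0.0618
[ 0.45  0.57 -0.22  1.53  0.14  1.06  1.31]
[-0.009, -0.577, -0.001, -0.821, 0.522, -0.113]
```

Call:
jog_arm(deltas=[0, -0.57, 0, -0.82, 0.4, -0.11, 0.7, 0, -0.57, 0, -0.82, 0.4, -0.11, 0.7, 0, -0.57, 0, -0.82, 0.4, -0.11, 0.7])

```text
time_s: 11.3
tcp_pos: [0.5349, -0.2935, 0.4577]
eef_rot: [0.537, -0.536, -0.46, 0.461]
wrist_force: [0.7, 0.1, -0.5]
opening: 0.0613
```

```bash
cat > t.py <<'E'
from h import *
import sys
s=st(); p=shoot('wrist'); save(sys.argv[1],p['image'])
for l in ('tongs_grip','tongs','caddy'):
  r=robot.tip_of(p,l); print(l,[(round(d['p'],2),np.round(w(p,d['location']),4).tolist(),proj(p,w(p,d['location'])).astype(int).tolist()) for d in r[:3]])
E
python3 t.py w5
```

```text
11.3 [ 0.5349 -0.2935  0.4577] [ 0.5374 -0.5357 -0.4602  0.461 ] F [ 0.7  0.1 -0.5] op 0.0613
tongs_grip [(0.98, [0.6283, -0.196, 0.1491], [420, 260]), (0.88, [0.4289, -0.3588, 0.1477], [233, 93]), (0.72, [0.5459, -0.4644, 0.1513], [164, 225])]
tongs [(0.89, [0.6268, -0.1973, -0.0046], [389, 215]), (0.71, [0.5462, -0.459, 0.0005], [212, 191]), (0.68, [0.4259, -0.3545, 0.0009], [264, 97])]
caddy [(0.93, [0.5359, -0.2924, -0.0002], [319, 166]), (0.67, [0.6843, -0.3979, 0.0027], [268, 268])]
```

View pics/w5.png

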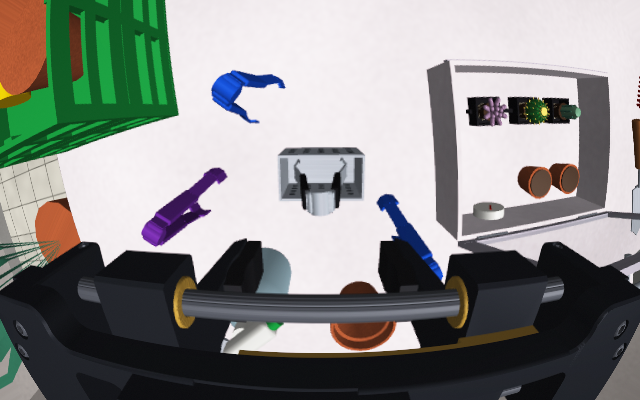

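```bash
python3 - <<'E'
from h import *
p=shoot('wrist'); s=robot.sense(); M=q2R(s['eef_rot']); print(np.degrees(np.arctan2(M[1,0],M[0,0])),M[:,1].round(4))
for c in [(.5349,-.2935),(.5359,-.2924)]:
  print([proj(p,[*c,z]).round(1).tolist() for z in (.192,.09,.0)])
  y=np.radians(-8.5); e=np.array([-np.sin(y),np.cos(y),0]); f=np.array([np.cos(y),np.sin(y),0])
  print([proj(p,np.array([*c,.09])+a*e*.05+b*f*.027).round(1).tolist() for a in(1,-1) for b in (1,-1)])
im=p['image'][120:240,250:390]; save('w6',cv2.resize(im,None,fx=5,fy=5,interpolation=cv2.INTER_CUBIC))
E
```

```text
81.72239953368619 [ 0.0025  0.0011 -1.    ]
[[312.4, 198.7], [314.3, 175.1], [315.3, 163.1]]
[[356.7, 197.8], [358.1, 152.3], [272.2, 197.6], [270.7, 152.2]]
[[313.9, 199.6], [315.4, 175.8], [316.2, 163.6]]
[[357.7, 198.5], [359.1, 153.0], [273.2, 198.3], [271.8, 152.9]]
```

View pics/w6.png

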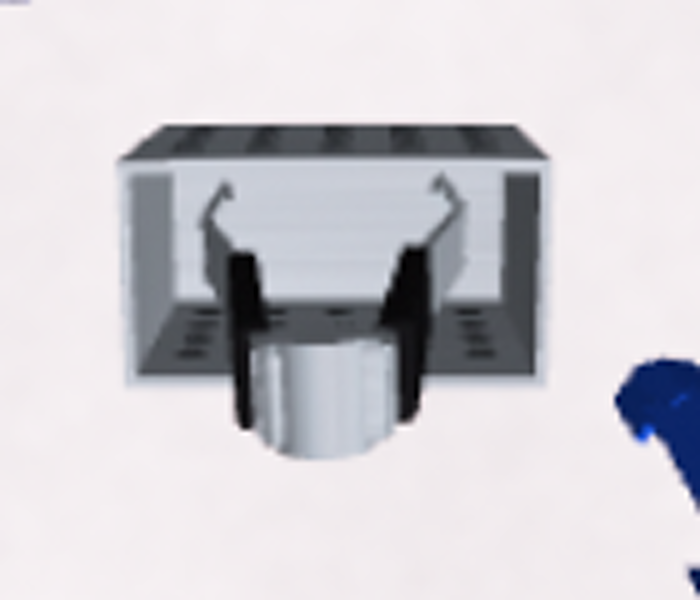

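```bash
python3 - <<'E'
from h import *
plan(tcp([.534,-.2915,.225]),Rt(81.7),1)
plan(tcp([.534,-.2915,.152]),Rt(81.7),1,P0=tcp([.534,-.2915,.225]),M0=Rt(81.7))
E
```

```text
[0.004, 0.001, 0.003, -0.031, 1.101, 0.033]
[0.0, 0.0, 0.0, 0.0, 0.913, 0.0]
```

Call:
jog_arm(deltas=[0, 0, 0, -0.03, 0.5, 0.03, 0.7, 0, 0, 0, -0.03, 1, 0.03, 0.7, 0, 0, 0, -0.03, 1, 0.03, 0.7, 0, 0, 0, -0.03, 1, 0.03, 0.7])

```text
time_s: 11.95
tcp_pos: [0.5334, -0.2932, 0.3799]
eef_rot: [0.535, -0.535, -0.463, 0.462]
wrist_force: [0.4, -0.4, 0.2]
opening: 0.0619
```

```bash
python3 - <<'E'
from h import *
s=st(); p=shoot('wrist'); save('w7',p['image'])
print([proj(p,[.534,-.2915,z]).round(1).tolist() for z in (.192,.09,.003)])
plan(tcp([.534,-.2915,.152]),Rt(81.7),1)
E
```

```text
11.95 [ 0.5334 -0.2932  0.3799] [ 0.5349 -0.5349 -0.4628  0.4622] F [ 0.4 -0.4  0.2] op 0.0619
[[320.6, 238.4], [320.3, 194.8], [320.2, 176.1]]
[0.006, -0.001, -0.0, 0.027, 1.025, 0.004]
```

View pics/w7.png

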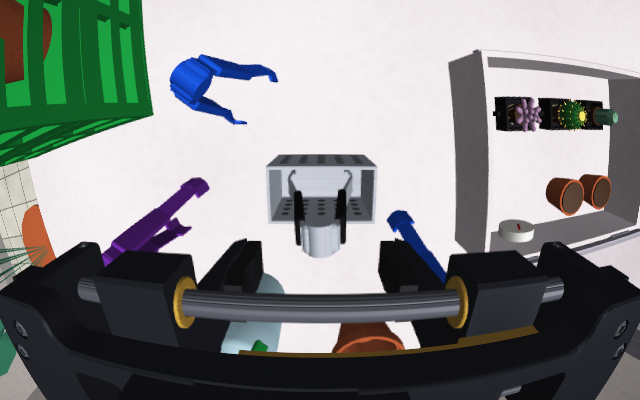

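Call:
jog_arm(deltas=[0, 0, 0, 0.02, 0.4, 0, 0.7, 0, 0, 0, 0.02, 0.8, 0, 0.7, 0, 0, 0, 0.02, 1, 0, 0.7, 0, 0, 0, 0.02, 1, 0, 0.7])

```text
time_s: 12.4
tcp_pos: [0.5331, -0.2925, 0.2993]
eef_rot: [0.535, -0.535, -0.462, 0.462]
wrist_force: [-1.6, -0.1, 0.3]
opening: 0.0621
```

```bash
python3 - <<'E'
from h import *
s=st(); p=shoot('wrist'); save('w8',p['image'])
plan(tcp([.534,-.2915,.152]),Rt(81.7),1)
E
```

```text
12.4 [ 0.5331 -0.2925  0.2993] [ 0.5352 -0.535  -0.4623  0.4622] F [-1.6 -0.1  0.3] op 0.0621
[0.004, -0.002, -0.001, 0.016, 0.019, -0.003]
```

View pics/w8.png

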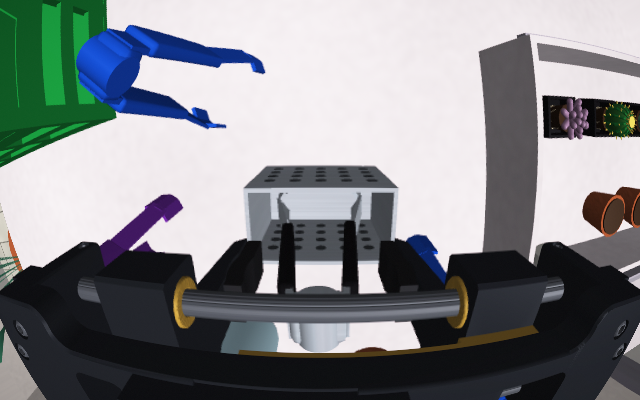

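Call:
jog_arm(deltas=[0, 0, 0, 0.01, 0.01, 0, 0.4, 0, 0, 0, 0.01, 0.01, 0, 0.4, 0, 0, 0, 0.01, 0.01, 0, 0.4, 0, 0, 0, 0.01, 0.01, 0, 0.4, 0, 0, 0, 0.01, 0.01, 0, 0.4])

```text
time_s: 12.95
tcp_pos: [0.5335, -0.2919, 0.2996]
eef_rot: [-0.534, 0.536, 0.463, -0.462]
wrist_force: [-0.5, 0.5, 6.1]
opening: 0.0354
```

Call:
jog_arm(deltas=[0, 0, 0, 0, -0.1, 0, 0.4, 0, 0, 0, 0, -0.3, 0, 0.4, 0, 0, 0, 0, -0.5, 0, 0.4, 0, 0, 0, 0, -0.5, 0, 0.4])

```text
time_s: 13.35
tcp_pos: [0.5333, -0.2924, 0.3404]
eef_rot: [-0.534, 0.536, 0.463, -0.462]
wrist_force: [-0.9, 0.4, -1.2]
opening: 0.0356
```

```bash
python3 - <<'E'
from h import *
s=st(); p=shoot('wrist'); save('w9',p['image'])
p=shoot('scene'); save('s9',cv2.resize(p['image'][170:320,180:360],None,fx=4,fy=4))
E
```

```text
13.35 [ 0.5333 -0.2924  0.3404] [-0.5339  0.5364  0.4627 -0.4616] F [-0.9  0.4 -1.2] op 0.0356
```

View pics/w9.png

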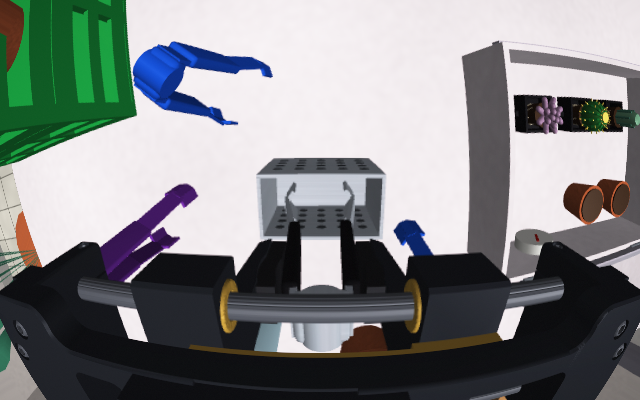

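View pics/s9.png

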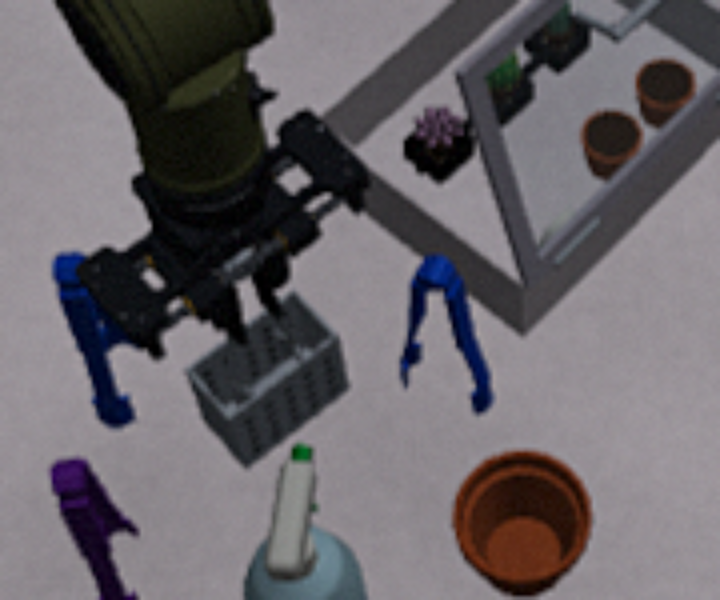

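```bash
python3 - <<'E'
from h import *
plan([.533,-.2924,.42],Rt(81.7),1)
plan([.482,.033,.425],Rt(88.7),P0=[.533,-.2924,.42],M0=Rt(81.7))
E
```

```text
[-0.0, -0.002, -0.0, -0.003, -1.021, -0.006]
[0.0, -0.047, 0.0, 0.787, -0.013, 0.244]
[0.0, -0.047, 0.0, 0.792, -0.013, 0.224]
[0.0, -0.047, 0.0, 0.798, -0.013, 0.205]
[0.0, -0.047, 0.0, 0.802, -0.013, 0.185]
[0.0, -0.047, 0.0, 0.807, -0.013, 0.166]
```

Call:
jog_arm(deltas=[0, 0, 0, 0, -0.3, 0, 0.4, 0, 0, 0, 0, -0.65, 0, 0.4, 0, 0, 0, 0, -1, 0, 0.4, 0, 0, 0, 0, -1, 0, 0.4])

```text
time_s: 13.85
tcp_pos: [0.5337, -0.2923, 0.4209]
eef_rot: [-0.533, 0.537, 0.463, -0.461]
wrist_force: [0.8, -0.1, -0.8]
opening: 0.0355
```

Call:
jog_arm(deltas=[0, 0, 0, 0.2, -0.01, 0.06, 0.4, 0, 0, 0, 0.5, -0.01, 0.14, 0.4, 0, -0.05, 0, 0.79, -0.01, 0.24, 0.4, 0, -0.05, 0, 0.79, -0.01, 0.24, 0.4])

```text
time_s: 14.25
tcp_pos: [0.5221, -0.2213, 0.4173]
eef_rot: [0.53, -0.525, -0.471, 0.471]
wrist_force: [-0.2, 0.1, -0.7]
opening: 0.0354
```

```bash
python3 - <<'E'
from h import *
s=st(); p=shoot('wrist'); save('w10',p['image'])
plan([.482,.033,.425],Rt(88.7))
E
```

```text
14.25 [ 0.5221 -0.2213  0.4173] [ 0.5297 -0.5249 -0.4711  0.4712] F [-0.2  0.1 -0.7] op 0.0354
[-0.002, -0.044, 0.001, 0.782, -0.021, 0.217]
[-0.002, -0.044, 0.001, 0.787, -0.022, 0.199]
[-0.002, -0.044, 0.001, 0.791, -0.022, 0.181]
[-0.002, -0.044, 0.001, 0.795, -0.023, 0.163]
```

View pics/w10.png

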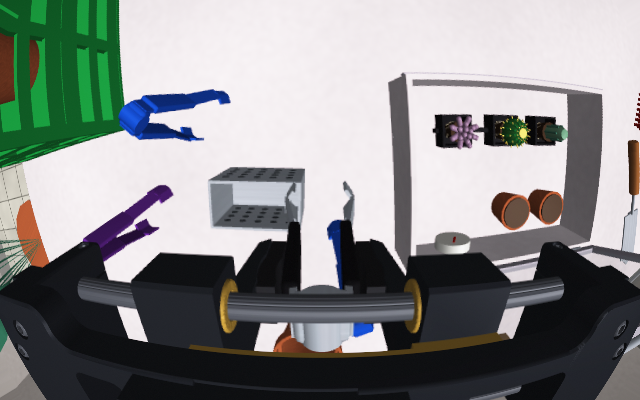

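Call:
jog_arm(deltas=[0, 0, 0, 0.2, -0.01, 0.06, 0.4, 0, 0, 0, 0.5, -0.02, 0.14, 0.4, 0, -0.04, 0, 0.78, -0.02, 0.22, 0.4])

```text
time_s: 14.6
tcp_pos: [0.5124, -0.1616, 0.4201]
eef_rot: [0.525, -0.524, -0.474, 0.475]
wrist_force: [-0.4, -0.3, -1.3]
opening: 0.0349
```

Call:
jog_arm(deltas=[0, 0, 0, 0.26, -0.01, 0.06, 0.4, 0, 0, 0, 0.52, -0.02, 0.14, 0.4, 0, -0.04, 0, 0.79, -0.02, 0.2, 0.4])

```text
time_s: 14.9
tcp_pos: [0.5025, -0.0971, 0.4219]
eef_rot: [0.52, -0.519, -0.48, 0.48]
wrist_force: [0.6, 0.6, -1.0]
opening: 0.0352
```

Call:
jog_arm(deltas=[0, 0, 0, 0.26, -0.01, 0.06, 0.4, 0, 0, 0, 0.52, -0.02, 0.14, 0.4, 0, -0.04, 0, 0.79, -0.02, 0.18, 0.4])

```text
time_s: 15.2
tcp_pos: [0.4928, -0.0331, 0.4235]
eef_rot: [0.515, -0.514, -0.485, 0.486]
wrist_force: [0.6, 0.7, -1.0]
opening: 0.0355
```

Call:
jog_arm(deltas=[0, 0, 0, 0.26, -0.01, 0.06, 0.4, 0, 0, 0, 0.52, -0.02, 0.14, 0.4, 0, -0.04, 0, 0.78, -0.02, 0.16, 0.4, 0, -0.04, 0, 0.78, -0.02, 0.16, 0.4])

```text
time_s: 15.6
tcp_pos: [0.4839, 0.0322, 0.4253]
eef_rot: [0.508, -0.507, -0.493, 0.492]
wrist_force: [-0.2, -0.5, -1.6]
opening: 0.0354
```

```bash
cat > bl.py <<'E'
from h import *
import sys
s=st(); p=shoot('wrist'); save(sys.argv[1],p['image'])
M=q2R(s['eef_rot']); t=np.array(s['tcp_pos'])+M@[0,.2965,0]; print('tips',t.round(4),'yaw',np.degrees(np.arctan2(M[1,0],M[0,0])).round(2),'tilt',np.degrees(M[:2,1]).round(2))
for f,l in ((robot.tip_of,'ball_cactus'),(robot.look_for,'ball_cactus'),(robot.tip_of,'mid_cell'),(robot.tip_of,'tongs')):
  r=f(p,l); print(f.__name__,l,[(round(d['p'],2),np.round(w(p,d['location']),4).tolist(),proj(p,w(p,d['location'])).astype(int).tolist()) for d in r[:3]])
for l in ['ball_cactus']:
  for d in robot.cut_out(p,l)[:2]:
    m=np.array(d['region']); v,u=np.nonzero(m); print(l,d['p'],m.sum(),u.mean(),v.mean(),u.min(),u.max(),v.min(),v.max()); print('ctr@z.054',atz(p,(u.min()+u.max())/2,(v.min()+v.max())/2,.054).round(4), atz(p,u.mean(),v.mean(),.054).round(4))
save(sys.argv[1]+'c',cv2.resize(p['image'][70:270,220:420],None,fx=3,fy=3,interpolation=cv2.INTER_CUBIC))
E
python3 bl.py w11
```

```text
15.6 [0.4839 0.0322 0.4253] [ 0.5083 -0.5071 -0.4926  0.4917] F [-0.2 -0.5 -1.6] op 0.0354
tips [0.4838 0.0328 0.1288] yaw 88.22 tilt [-0.02  0.13]
call ball_cactus [(0.86, [0.4813, 0.0325, 0.0091], [318, 168])]
call ball_cactus [(0.98, [0.481, 0.0306, 0.0646], [316, 176])]
call mid_cell [(0.81, [0.4808, 0.0407, 0.0081], [324, 167])]
call tongs [(0.96, [0.4267, -0.3527, -0.0003], [82, 148]), (0.74, [0.5459, -0.459, 0.0023], [55, 219])]
ball_cactus 0.57 746 318.92091152815016 176.97319034852546 304 334 161 193
ctr@z.054 [0.4841 0.033  0.054 ] [0.4841 0.0329 0.054 ]
ball_cactus 0.44 35381 320.7220259461293 196.37497526921229 180 505 119 399
ctr@z.054 [0.5903 0.0594 0.054 ] [0.5074 0.0343 0.054 ]
```

View pics/w11.png

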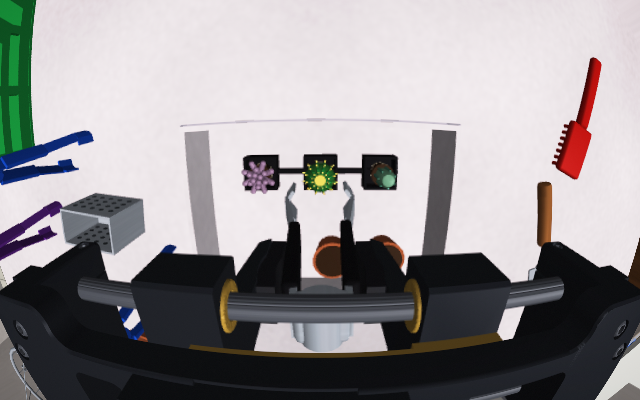

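View pics/w11c.png

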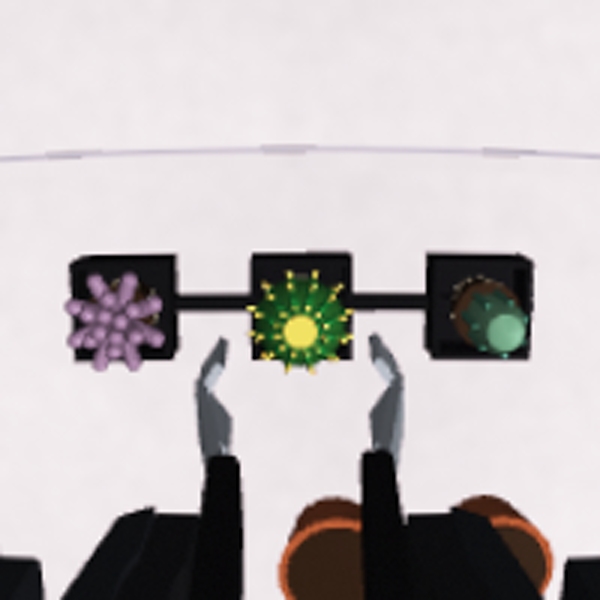

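```bash
python3 - <<'E'
from h import *
s=robot.sense(); p=shoot('wrist');M=q2R(s['eef_rot']); t=np.array(s['tcp_pos'])+M@[0,.2965,0]
f=lambda q:((proj(p,q)-[220,70])*3).round(0).tolist()
for b in (-.013,0,.013):
  for z in (0,.034): print('b',b,z,[f(t+M[:,0]*a+M[:,2]*(-b)+[0,0,z]) for a in (-.025,.025)])
B=np.array([.484,.0329,.054]); print('ball',f(B),f(B+[0,.018,0]),f(B+[.018,0,0]), 'top',f(B+[0,0,.02]))
E
```

```text
b -0.013 0 [[214.0, 327.0], [378.0, 327.0]]
b -0.013 0.034 [[203.0, 352.0], [388.0, 352.0]]
b 0 0 [[215.0, 368.0], [377.0, 368.0]]
b 0 0.034 [[204.0, 398.0], [387.0, 398.0]]
b 0.013 0 [[216.0, 408.0], [376.0, 408.0]]
b 0.013 0.034 [[206.0, 443.0], [386.0, 443.0]]
ball [311.0, 319.0] [357.0, 317.0] [312.0, 364.0] top [311.0, 329.0]
```

```bash
python3 bl.py w12;  python3 - <<'E'
from h import *
for i in range(3): s=st(); p=shoot('wrist')
E
```

```text
15.95 [0.4846 0.0279 0.4254] [-0.5094  0.5095  0.4902 -0.4906] F [0.1 0.3 0.2] op 0.0353
tips [0.4845 0.0278 0.1289] yaw 87.82 tilt [-0.01 -0.02]
call ball_cactus [(0.65, [0.4853, 0.0313, 0.0097], [321, 170])]
call ball_cactus [(0.93, [0.4808, 0.0345, 0.0674], [324, 175])]
call mid_cell [(0.6, [0.4836, 0.041, 0.0074], [329, 168]), (0.55, [0.4872, 0.0188, 0.3097], [293, 316]), (0.16, [0.5337, -0.2935, -0.003], [121, 210])]
call tongs [(0.87, [0.548, -0.4583, 0.0034], [58, 221]), (0.68, [0.4282, -0.3553, 0.0015], [83, 150])]
ball_cactus 0.88 708 324.2358757062147 176.2867231638418 310 339 161 191
ctr@z.054 [0.4838 0.0342 0.054 ] [0.4841 0.0338 0.054 ]
16.25 [0.4845 0.0289 0.4255] [ 0.509  -0.5089 -0.4909  0.4909] F [-0.2  0.1 -1.6] op 0.0351
16.3 [0.4845 0.0289 0.4255] [ 0.5089 -0.5089 -0.491   0.4909] F [ 0.1 -0.3 -0.7] op 0.0357
16.35 [0.4846 0.0289 0.4255] [ 0.5089 -0.5089 -0.491   0.4909] F [ 0.1 -0.7 -0.5] op 0.0352
```

View pics/w12c.png

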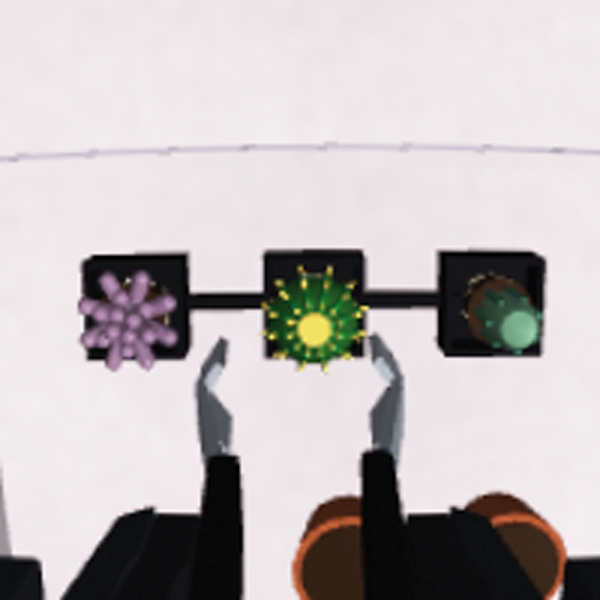

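```bash
python3 - <<'E'
from h import *
plan([.4812,.033,.379],Rt(88.2),1)
E
```

```text
[0.0, -0.008, 0.0, 0.049, 0.581, 0.044]
```

Call:
jog_arm(deltas=[0, -0.01, 0, 0.05, 0, 0.04, 0.4, 0, -0.01, 0, 0.05, 0.3, 0.04, 0.4, 0, -0.01, 0, 0.05, 0.58, 0.04, 0.4, 0, -0.01, 0, 0.05, 0.58, 0.04, 0.4, 0, -0.01, 0, 0.05, 0.58, 0.04, 0.4])

```text
time_s: 16.9
tcp_pos: [0.4814, 0.0334, 0.3793]
eef_rot: [0.508, -0.507, -0.492, 0.493]
wrist_force: [0.2, -0.3, -0.7]
opening: 0.0356
```

```bash
python3 -c "
from h import *
for i in range(4): shoot('top')"; python3 bl.py w13; python3 - <<'E'
from h import *
p=shoot('scene'); save('s13',cv2.resize(p['image'][100:260,230:390],None,fx=3.7,fy=3.7,interpolation=cv2.INTER_CUBIC))
E
```

```text
17.1 [0.4818 0.0332 0.3801] [-0.5072  0.508   0.4929 -0.4917] F [ 0.8  0.3 -1. ] op 0.0353
tips [0.4824 0.0333 0.0836] yaw 88.24 tilt [0.12 0.02]
call ball_cactus [(0.84, [0.484, 0.0332, 0.0091], [318, 178]), (0.35, [0.4305, 0.4497, 0.0007], [586, 141])]
call ball_cactus []
call mid_cell [(0.88, [0.4804, 0.0412, 0.0106], [325, 175]), (0.33, [0.481, -0.0386, 0.0097], [257, 177])]
call tongs [(0.67, [0.5465, -0.4601, 0.0016], [40, 227]), (0.63, [0.4286, -0.3536, 0.0015], [63, 155])]
ball_cactus 0.93 1014 318.9802761341223 186.24457593688362 300 338 168 204
ctr@z.054 [0.483  0.0335 0.054 ] [0.4833 0.0334 0.054 ]
```

View pics/w13c.png

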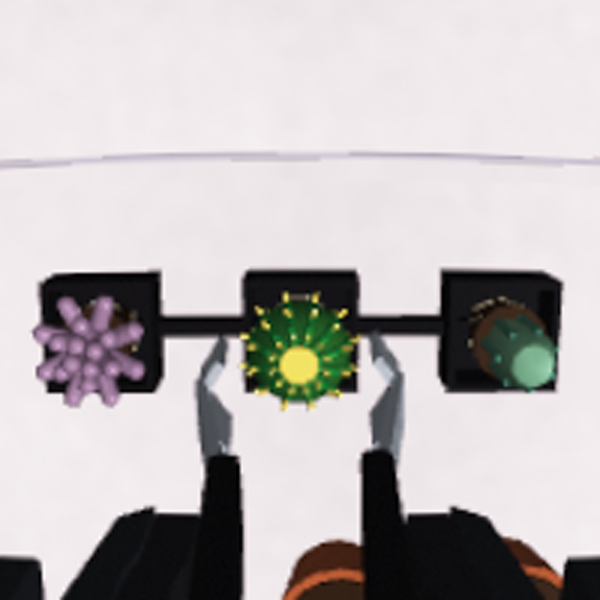

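View pics/s13.png

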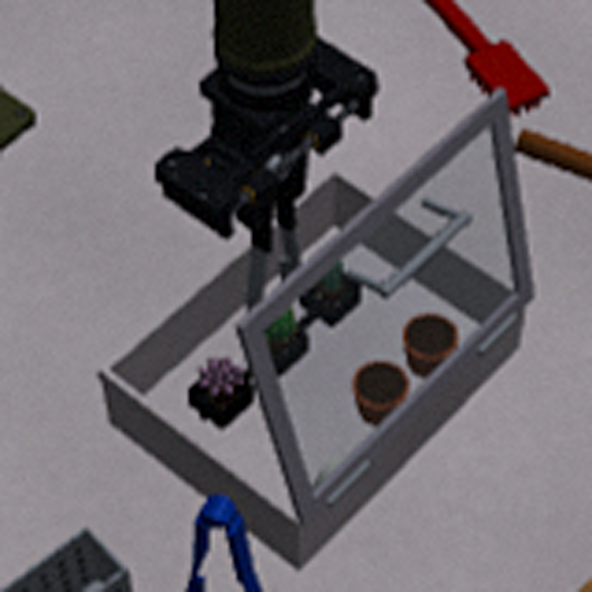

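```bash
python3 - <<'E'
from h import *
s=st(); p=shoot('wrist')
for dx in (0,-.0012,-.002):
  q=dict(p); q['cp']=(p['cp'][0]+[dx,0,-.0436],p['cp'][1])
  print(dx,((proj(q,[.4833,.0334,.054])-[220,70])*3).round(0))
plan([.4806,.033,.3355],Rt(88.2),1)
E
```

```text
17.45 [0.4815 0.0331 0.3793] [-0.5076  0.5077  0.4924 -0.4922] F [ 0.3  0.3 -0.9] op 0.0351
0 [297. 386.]
-0.0012 [297. 390.]
-0.002 [297. 392.]
[0.0, 0.002, 0.0, -0.002, 0.546, 0.011]
```

Call:
jog_arm(deltas=[0, 0, 0, 0, 0.1, 0.01, 0.4, 0, 0, 0, 0, 0.22, 0.01, 0.4, 0, 0, 0, 0, 0.34, 0.01, 0.4, 0, 0, 0, 0, 0.46, 0.01, 0.4, 0, 0, 0, 0, 0.54, 0.01, 0.4])

```text
time_s: 18.0
tcp_pos: [0.4805, 0.0332, 0.3346]
eef_rot: [0.508, -0.507, -0.492, 0.493]
wrist_force: [0.9, -0.1, -0.8]
opening: 0.0349
```

Call:
jog_arm(deltas=[0, 0, 0, 0, 0, 0, 0.4, 0, 0, 0, 0, 0, 0, 0.4])

```text
time_s: 18.2
tcp_pos: [0.4807, 0.0332, 0.3357]
eef_rot: [0.508, -0.507, -0.492, 0.492]
wrist_force: [0.2, -1.3, -1.2]
opening: 0.0354
```

```bash
python3 bl.py w14; python3 - <<'E'
from h import *
p=shoot('scene'); save('s14',cv2.resize(p['image'][130:240,230:390],None,fx=4.5,fy=4.5,interpolation=cv2.INTER_CUBIC))
E
```

```text
18.2 [0.4807 0.0332 0.3357] [ 0.5076 -0.5075 -0.4923  0.4924] F [ 0.2 -1.3 -1.2] op 0.0354
tips [0.4806 0.0332 0.0392] yaw 88.26 tilt [-0.02  0.  ]
call ball_cactus [(0.67, [0.4842, 0.0325, 0.0117], [318, 189])]
call ball_cactus [(0.82, [0.4792, 0.0355, 0.0652], [321, 198])]
call mid_cell [(0.96, [0.481, 0.0372, 0.0091], [322, 185])]
call tongs [(0.95, [0.5425, -0.4581, 0.003], [23, 235]), (0.91, [0.4275, -0.3532, 0.0028], [43, 160]), (0.62, [0.5338, -0.2919, -0.0022], [86, 231])]
ball_cactus 0.69 1344 319.3690476190476 199.93377976190476 297 341 178 222
ctr@z.054 [0.4836 0.0334 0.054 ] [0.4836 0.0337 0.054 ]
```

View pics/w14c.png

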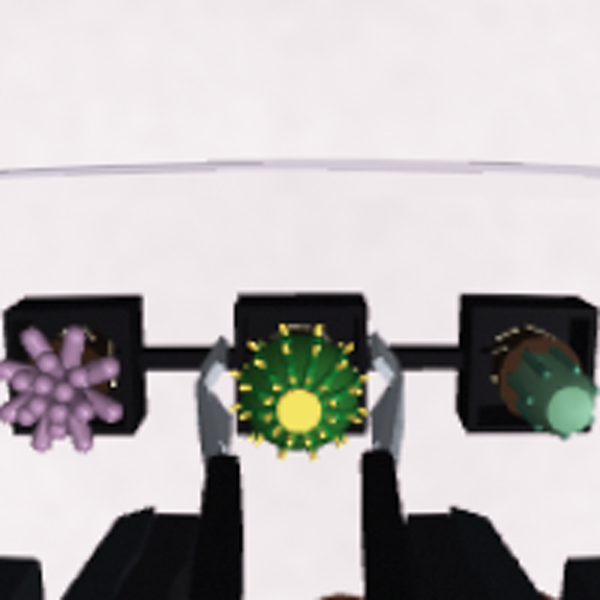

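View pics/s14.png

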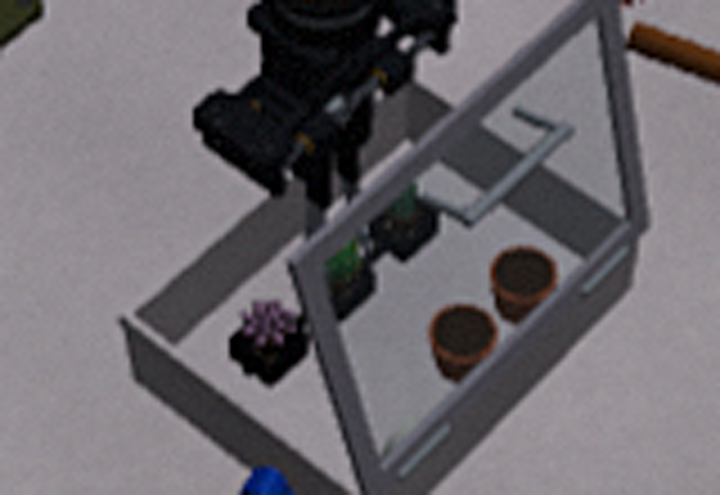

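Call:
jog_arm(deltas=[0, 0, 0, 0, 0, 0, 0.39, 0, 0, 0, 0, 0, 0, 0.385, 0, 0, 0, 0, 0, 0, 0.38, 0, 0, 0, 0, 0, 0, 0.375, 0, 0, 0, 0, 0, 0, 0.37])

```text
time_s: 19.05
tcp_pos: [0.4807, 0.0331, 0.3359]
eef_rot: [0.508, -0.508, -0.492, 0.492]
wrist_force: [-0.1, 1.1, -1.2]
opening: 0.0326
```

Call:
jog_arm(deltas=[0, 0, 0, 0, 0, 0, 0.365, 0, 0, 0, 0, 0, 0, 0.36, 0, 0, 0, 0, 0, 0, 0.35, 0, 0, 0, 0, 0, 0, 0.33, 0, 0, 0, 0, 0, 0, 0.3])

```text
time_s: 19.55
tcp_pos: [0.4807, 0.0331, 0.3359]
eef_rot: [0.508, -0.508, -0.492, 0.492]
wrist_force: [-0.2, 0.3, -2.1]
opening: 0.0309
```

Call:
jog_arm(deltas=[0, 0, 0, 0, 0, 0, 0.2, 0, 0, 0, 0, 0, 0, 0.1, 0, 0, 0, 0, 0, 0, 0, 0, 0, 0, 0, 0, 0, 0, 0, 0, 0, 0, 0, 0, 0])

```text
time_s: 20.05
tcp_pos: [0.4807, 0.0331, 0.3359]
eef_rot: [0.508, -0.508, -0.492, 0.492]
wrist_force: [-0.3, 0.2, -0.8]
opening: 0.0309
```

```bash
python3 bl.py w15
```

```text
20.05 [0.4807 0.0331 0.3359] [ 0.5076 -0.5076 -0.4923  0.4923] F [-0.3  0.2 -0.8] op 0.0309
tips [0.4807 0.0331 0.0394] yaw 88.25 tilt [-0.  0.]
call ball_cactus [(0.59, [0.4837, 0.0307, 0.0115], [316, 188])]
call ball_cactus [(0.78, [0.4796, 0.0315, 0.0649], [316, 198])]
call mid_cell [(0.77, [0.4796, 0.0388, 0.0105], [324, 184])]
call tongs [(0.89, [0.5455, -0.46, 0.0037], [23, 237]), (0.63, [0.4266, -0.3537, 0.0021], [43, 160]), (0.53, [0.4826, -0.0399, 0.0103], [248, 189])]
ball_cactus 0.87 1332 319.1996996996997 199.7545045045045 300 339 178 222
ctr@z.054 [0.4837 0.0338 0.054 ] [0.4835 0.0335 0.054 ]
```

View pics/w15c.png

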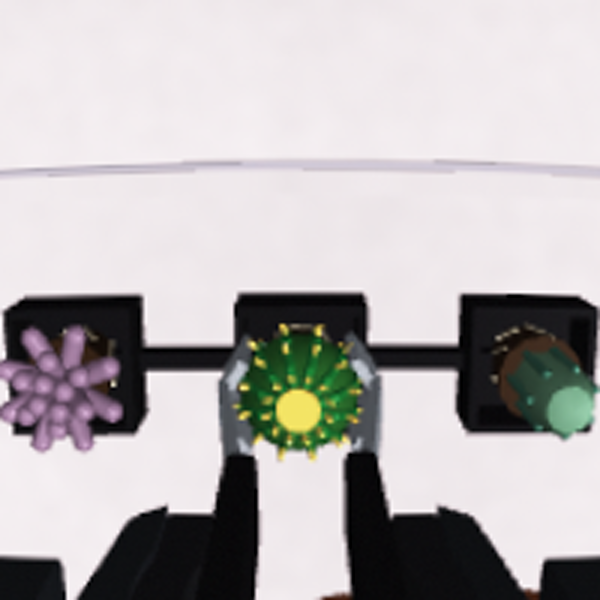

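Closed on the ball (30.9 mm, tips touching both sides). Lift slowly.

Call:
jog_arm(deltas=[0, 0, 0, 0, -0.05, 0, 0, 0, 0, 0, 0, -0.1, 0, 0, 0, 0, 0, 0, -0.17, 0, 0, 0, 0, 0, 0, -0.24, 0, 0, 0, 0, 0, 0, -0.3, 0, 0])

```text
time_s: 20.85
tcp_pos: [0.4808, 0.0332, 0.3606]
eef_rot: [-0.507, 0.508, 0.493, -0.492]
wrist_force: [-0.2, -0.1, -0.9]
opening: 0.0311
```

```bash
python3 bl.py w16
```

```text
20.85 [0.4808 0.0332 0.3606] [-0.5075  0.5077  0.4925 -0.4921] F [-0.2 -0.1 -0.9] op 0.0311
tips [0.481  0.0332 0.0641] yaw 88.25 tilt [0.04 0.01]
call ball_cactus [(0.72, [0.4852, 0.0331, 0.0338], [318, 189]), (0.41, [0.481, 0.0322, 0.214], [315, 271])]
call ball_cactus [(0.95, [0.4791, 0.0357, 0.0934], [321, 199])]
call mid_cell [(0.98, [0.4828, 0.0406, 0.0101], [325, 181]), (0.58, [0.5361, 0.0338, -0.0026], [320, 223])]
call tongs [(0.81, [0.4268, -0.3532, 0.0015], [55, 156]), (0.61, [0.5463, -0.4604, 0.0046], [32, 232])]
ball_cactus 0.69 1389 319.2894168466523 200.02663786897048 299 339 178 222
ctr@z.054 [0.4909 0.0331 0.054 ] [0.4909 0.0334 0.054 ]
```

View pics/w16c.png

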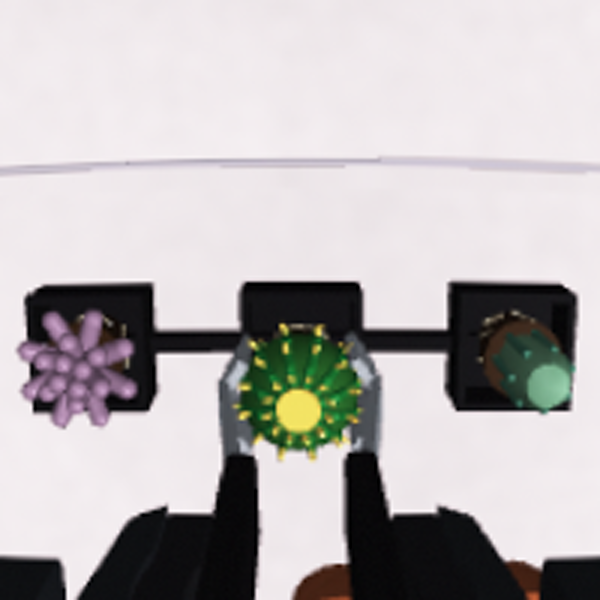

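Call:
jog_arm(deltas=[0, 0, 0, 0, -0.1, 0, 0, 0, 0, 0, 0, -0.22, 0, 0, 0, 0, 0, 0, -0.35, 0, 0, 0, 0, 0, 0, -0.48, 0, 0, 0, 0, 0, 0, -0.55, 0, 0])

```text
time_s: 21.65
tcp_pos: [0.4809, 0.0332, 0.4054]
eef_rot: [-0.507, 0.508, 0.493, -0.492]
wrist_force: [0.1, 0.3, -1.1]
opening: 0.0307
```

Call:
jog_arm(deltas=[0, 0, 0, 0, -0.1, 0, 0, 0, 0, 0, 0, -0.22, 0, 0, 0, 0, 0, 0, -0.35, 0, 0, 0, 0, 0, 0, -0.48, 0, 0, 0, 0, 0, 0, -0.55, 0, 0])

```text
time_s: 22.15
tcp_pos: [0.4809, 0.0332, 0.4491]
eef_rot: [-0.507, 0.508, 0.493, -0.492]
wrist_force: [0.7, 0.5, -0.4]
opening: 0.0308
```

Call:
jog_arm(deltas=[0, 0, 0, 0, 0, 0, 0, 0, 0, 0, 0, 0, 0, 0, 0, 0, 0, 0, 0, 0, 0, 0, 0, 0, 0, 0, 0, 0, 0, 0, 0, 0, 0, 0, 0])

```text
time_s: 22.65
tcp_pos: [0.4806, 0.0331, 0.4476]
eef_rot: [0.508, -0.507, -0.492, 0.493]
wrist_force: [-1.1, 0.6, -2.4]
opening: 0.0306
```

```bash
python3 bl.py w17; python3 - <<'E'
from h import *
p=shoot('scene'); save('s17',cv2.resize(p['image'][90:290,190:430],None,fx=3.2,fy=3,interpolation=cv2.INTER_CUBIC))
for l in ('ball_cactus','lid_handle'):
  r=robot.tip_of(p,l); print(l,[(round(d['p'],2),np.round(w(p,d['location']),4).tolist()) for d in r[:3]])
E
```

```text
22.65 [0.4806 0.0331 0.4476] [ 0.5077 -0.5074 -0.4922  0.4925] F [-1.1  0.6 -2.4] op 0.0306
tips [0.4804 0.0331 0.1511] yaw 88.26 tilt [-0.04  0.  ]
call ball_cactus [(0.92, [0.4824, 0.0337, 0.1206], [319, 187]), (0.69, [0.4844, -0.0398, 0.014], [266, 172])]
call ball_cactus [(0.72, [0.4807, 0.0309, 0.1821], [315, 202]), (0.53, [0.5754, 0.3956, 0.0213], [535, 223])]
call mid_cell [(0.71, [0.4822, 0.0403, 0.0099], [324, 168])]
call tongs [(0.84, [0.6279, -0.1967, -0.004], [184, 260]), (0.67, [0.548, -0.4604, 0.0027], [63, 217]), (0.56, [0.4255, -0.352, 0.0014], [90, 148])]
ball_cactus 0.73 1360 319.3125 199.48602941176472 299 339 178 222
ctr@z.054 [0.5145 0.032  0.054 ] [0.5139 0.0324 0.054 ]
ball_cactus [(0.47, [0.4859, 0.0282, 0.1245])]
lid_handle [(0.84, [0.6384, 0.0287, 0.2874])]
```

View pics/w17.png

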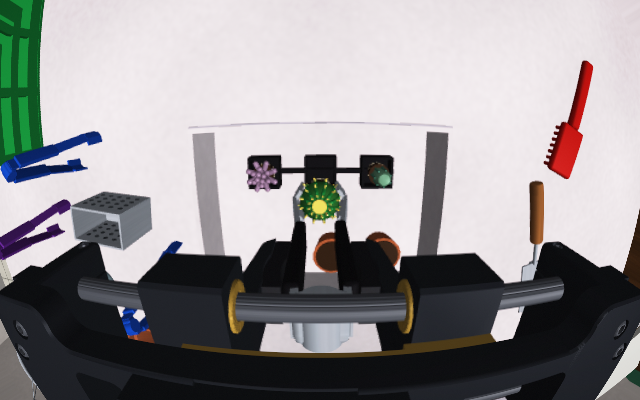

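View pics/s17.png

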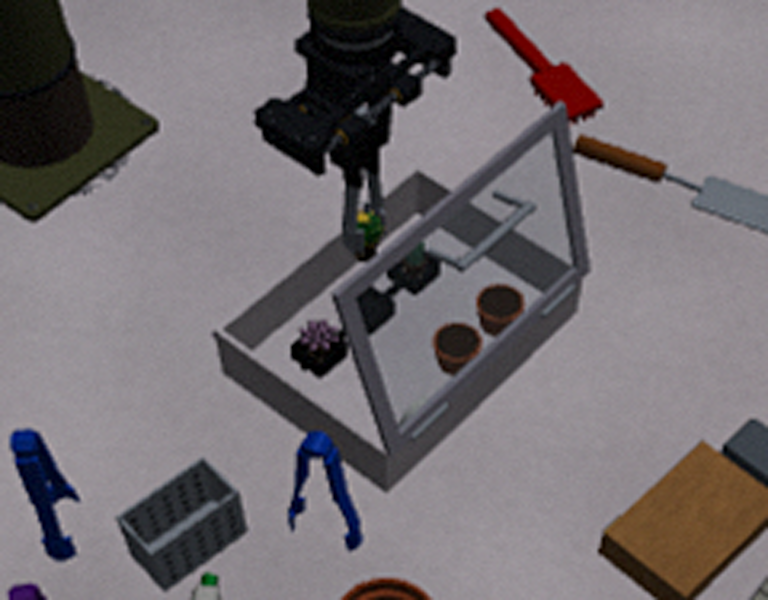

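Call:
jog_arm(deltas=[0, 0, 0, 0, 0, 0, 0, 0, 0, 0, 0, 0, 0, 0, 0, 0, 0, 0, 0, 0, 0, 0, 0, 0, 0, 0, 0, 0, 0, 0, 0, 0, 0, 0, 0])

```text
time_s: 23.6
tcp_pos: [0.4807, 0.0331, 0.4479]
eef_rot: [0.508, -0.508, -0.492, 0.492]
wrist_force: [-0.1, -0.2, -1.5]
opening: 0.0308
```

```bash
python3 - <<'E'
from h import *
s=st(); p=shoot('wrist')
r=robot.tip_of(p,'ball_cactus'); print([(round(d['p'],2),np.round(w(p,d['location']),4).tolist()) for d in r[:2]], np.abs(s['qd']).max())
print(robot.job_done())
E
```

```text
23.6 [0.4807 0.0331 0.4479] [ 0.5076 -0.5076 -0.4923  0.4923] F [-0.1 -0.2 -1.5] op 0.0308
[(0.8, [0.4831, 0.0326, 0.1203])] 0.0014863465268845286
the job is handed in; nothing more can be done
None
```

The job is handed in, at about 24 s of the 64 s allowed. The lid is standing open and the ball cactus is held above the greenhouse in the tongs.

- **Lid:** I gripped the bar, raised the lid along its arc to about 75° and let go. It stays there; the handle was seen at about (0.638, 0.029, 0.287) at the end, the same as just after release.
- **Tongs:** I took the steel tongs with black grips from the caddy and left the blue and purple look-alikes alone. The tips closed on the ball with the gripper reading 30.9 mm.
- **Cactus:** It is over its own cell, with the plug's underside at about z = 0.120 m against a rim at 0.085 m.
- **Stillness:** The ball kept its place in the tongs through the lift. The arm was still, under 0.002 rad/s, and the wrist force was about the weight of the load.
- **Bystanders:** In the last wrist and scene pictures the rosette, column cactus, brush and trowel, and the look-alikes in view, are where they were. I judged this by eye and did not measure it.

**Checks that disagreed:**
- The wrist camera showed the tong tips about 3 mm further in x than calculated. I aligned them to the ball by the picture instead.
- While I was raising the lid, the wrist force reached about 22 N because I had the hinge position a few millimetres off. I refitted the arc and it fell to about 4 N by the end.
- The grip force was fixed at 30 N, below the suggested 40 to 60 N. I saw no slip.

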